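Level a tooling plate with a click-stop jack

TASK

Wind the jig's knob all the way back to its stop, then turn it clockwise exactly five clicks so that the screw jack comes level with the three plain posts. Lay the loose tooling plate, without dropping it, flat, centred and square on the four posts (any way round), let go, and prove that it does not rock: press down on its corner over the jack, then on the corner diagonally opposite, each with about 5 to 10 newtons. Leave the other things on the table where they are and finish with the plate lying on its posts and the knob still at five clicks.

Things in the scene. Friction and masses are not known exactly. Their poses are not given: they have to be found in the camera images.
- jig: the levelling jig, fixed to the table: dark slab 150 x 280 x 20 mm (its x by y), origin at the centre of its underside. From its -y end: four posts on a 100 mm square, then a black gearbox 90 x 90 mm, top 45 mm above the table, carrying the knob. Three posts are plain 24 mm cylinders, 60 mm above the table; the fourth (-x one next to the gearbox, with a round black collar) is the screw jack
- knob_grip (a point): on the knob's vertical axis, 13.5 mm below the top of its grip bar; turns with the knob, x along the bar to its dotted end. The knob is a dark disc, 72 mm diameter, top 52 mm above the table, with an upright grip bar on it 60 mm long, 16 mm thick, top 95 mm above the table, of bare metal, a black dot at one end. Grasp the bar across its 16 mm thickness
- knob (a joint): turn of the knob, rad: 0 at its stop (bar along the jig's x, dotted end at +x), growing clockwise from above to 3.35. A sprung detent every 0.419 rad (24 degrees, one click, about 0.2 N m to pass) pulls the knob to its middle when let go; five clicks is 2.094. Each click clockwise raises the jack 2 mm
- jack_top (a point): centre of the screw jack's round top (28 mm diameter): 50 mm above the table with the knob at its stop, 60 mm (level with the other three) at five clicks
- far_post_top (a point): centre of the top of the plain post diagonally opposite the jack, 60 mm above the table
- bay (a point): centre of the square of four posts, at the height of the plain posts' tops (60 mm); axes as the jig's
- plate_handle (a point): centre of the handle of the loose tooling plate: aluminium, 150 x 150 x 8 mm, 0.4 to 0.8 kg, with an upright handle rib in its middle 80 mm long (plate x), 20 mm thick (plate y), 8 to 50 mm above the underside; this point is 29 mm above the underside. Four round bosses (28 mm diameter, tops 11 mm above the underside), 50 mm from the middle both ways, come above the posts
- plate_middle (a point): centre of the plate's underside, axes as the plate's
- riser_mid (a point): the block's middle, 75 mm up: drilled dark steel block 60 x 90 x 150 mm high, standing behind the plate; leave alone
- column_mid (a point): the column's middle, 57 mm up: bare steel square column 45 mm wide on a 70 mm foot, 115 mm high in all, standing between the two work places; leave alone
- tube_mid (a point): middle (60 mm up) of a steel tube off-cut, 38 mm diameter, 120 mm high, standing beside the knob end of the jig; leave alone
- wire_brush: wire brush lying in front of the jig, 190 mm long, 24 mm high; leave alone; origin at its underside
- pliers: pliers lying in front of the plate, about 180 mm long, 13 mm high; leave alone; origin at its underside
- spanner: spanner (ring at one end, open jaw at the other) 140 mm long lying flat towards the back; leave alone; origin at its underside

How it is judged:
On the way, in this order (a step that is already met when the one before it is completed fails the run):
1. the knob is wound back to its stop (value of joint knob below 0.12 rad), for 0.1 s.
2. the knob is let go at five clicks from the stop (value of joint knob between 1.9644 and 2.2244 rad and contact force between the fingers and knob below 0.1 N), for 0.2 s.
3. the plate lies flat, centred (12 mm) and square (0.12 rad) on the posts, let go (horizontal distance between plate_middle and bay below 0.012 m and z of plate_middle in the frame of bay between -0.004 and 0.004 m and angle between plate_middle's own z axis and vertical below 0.03 rad and (angle between the x axis of plate_middle and the x axis of jig, either way round below 0.12 rad or angle between the x axis of plate_middle and the y axis of jig, either way round below 0.12 rad) and value of joint knob between 1.9644 and 2.2244 rad and contact force between the fingers and plate below 0.1 N and linear speed of plate below 0.03 m/s), for 0.2 s.
4. the corner over the jack is pressed with more than 3 N (contact force between the fingers and plate above 3 N and horizontal distance between the grasp point and jack_top below 0.03 m and angle between plate_middle's own z axis and vertical below 0.03 rad and horizontal distance between plate_middle and bay below 0.012 m and value of joint knob between 1.9644 and 2.2244 rad), for 0.04 s.
5. the diagonally opposite corner is pressed with more than 3 N (contact force between the fingers and plate above 3 N and horizontal distance between the grasp point and far_post_top below 0.03 m and angle between plate_middle's own z axis and vertical below 0.03 rad and horizontal distance between plate_middle and bay below 0.012 m and value of joint knob between 1.9644 and 2.2244 rad), for 0.04 s.
At the end, for the whole second after the job is handed in: The knob stands at five clicks (within 0.13 rad of 2.094), and the plate lies at rest on the four posts, let go: centre within 12 mm of the posts' centre, underside within 4 mm of the post tops' height, tilt under 0.03 rad, sides parallel to the jig's within 0.12 rad (any quarter turn) (all of step 2 and horizontal distance between plate_middle and bay below 0.012 m and z of plate_middle in the frame of bay between -0.004 and 0.004 m and angle between plate_middle's own z axis and vertical below 0.03 rad and (angle between the x axis of plate_middle and the x axis of jig, either way round below 0.12 rad or angle between the x axis of plate_middle and the y axis of jig, either way round below 0.12 rad) and linear speed of plate below 0.02 m/s and contact force between the fingers and plate below 0.1 N); the robot touches nothing.
It fails at once if a bystander is shifted by more than 20 mm (distance of any of riser_mid, column_mid, tube_mid, wire_brush, pliers, spanner from where it was at the start of the episode above 0.02 m).
It fails at once if the plate is dropped (moves faster than 0.45 m/s while not held) (linear speed of plate above 0.45 m/s and contact force between the fingers and plate below 0.1 N).
It also fails if it takes over 72 s, if anything falls off the work surface, if the arm or the gripper's body presses on something with over 40 N, if the wrist force passes 120 N, or if a joint passes its speed limit or range.

ROBOT

A 7-joint arm with a two-finger parallel gripper is mounted at the origin on the work surface. World frame = base frame: x ahead of the robot, y to its left, z up, the work surface at z = 0. Lengths are in m, angles in rad, forces in N, time in s.
With the tool pointing down it reaches from about 0.4 to 0.875 m from the base axis. Payload 19.3 kg.
Tool frame: the origin (TCP) lies on the centre line of the jaws, within the pads' length; the fingertips stand 25 mm ahead of it and the grasp point (between the pads) lies 6 mm ahead of it (tips_ahead is the distance from the TCP to the fingertips, in m); z points along the fingers, y is the direction in which the jaws open and shut (so a half turn about z gives the same grasp; the last joint's range is limited). The gripper opens to 85 mm and grips with 20 to 120 N. Pads are 22 mm wide; open, the fingers measure 114 mm over their backs; the gripper's body (76 mm by 85 mm) begins 54 mm behind the grasp point. The pads swing forward as they close: fully open they stand 13 mm farther back than shut.
Start: joints at [-1.172, 0.521, -0.036, 1.599, 0.021, 1.021, -0.113], TCP at [0.282, 0.558, 0.218] pointing down, gripper open.
Joint ranges: [-2.91, 2.91], [-0.3, 2.13], [-1.5, 1.42], [0.17, 2.43], [-1.26, 4.41], [0.16, 1.93], [-2.52, 2.52]. Speed limits (rad/s): [1.89, 1.89, 2.39, 2.39, 3.01, 3.01, 3.01].

INTERFACE

Orientations are given as [roll, pitch, yaw] about the fixed x, y, z axes, in that order (R = Rz(yaw) Ry(pitch) Rx(roll)).
In Python, from workcell import observe, grab_frame, job_done, outline_of, tips_ahead gives the robot as it stands. The module is installed in compiled form; this text tells all that it offers.
- The arm moves only by the tool move_arm, never from a script. Its argument "motion" is a list of rows, each a list of 2 entries, a list of its own where there are three numbers: the shift along the world's x, y, z in mm, then the turn, a rotation vector about the world's x, y, z in rad. A call has 1 to 12 rows; each row is the pose to reach, as a shift and turn from the pose commanded when the call began; what a row does not reach only later rows make up. A row lasts 1/8 s, in which the tool goes at most 62.5 mm and 10.7 degrees, less where a joint would pass 70% of its speed; a pose out of reach is approached as far as the arm can. A call with a gripper value outside its range is refused whole. "jaw" is the finger opening in mm, from 0 to 85.4, set as the call begins (left out, the last holds). The fingers move at their own pace and stop on an object; "grip_force" is the grip in N (left out, the last holds). Time passes only in rows, so rows that repeat a pose let the fingers close. It gives the time, the measured TCP pose, the force and the opening at its end, in the units of the state.
- observe(): the state, without advancing time (a new reading comes with each control period).
- grab_frame(name): name is "scene" or "top"; returns a dict with "frame" (480x640x3 uint8, red, green, blue), "fx", "fy", "cx", "cy" (pixels), "T" (4x4, takes a point from camera to world coordinates). Camera axes: x right, y down, z forward; pixel columns grow to the right and rows downward; lengths in m; the calibration is good to about 2 mm. A picture is of the moment at which its call begins. There is no depth.
- job_done(): hands the job in, once; it reports no verdict.
Trained networks look in the newest picture that a camera, given by its name, has taken for a name from the list of things; names that differ only in an ending like _2 or _b are one class to them, and where a whole thing is asked for, a point or a joint stands for the part that bears it (a point fixed in the world has none). Each returns a list of dicts, best first, with "score" (0 to 1); they miss things now and then, are a little off and sometimes report something else, mostly with a low value. They report only what shows in the picture. A call takes as long as a camera call.
- outline_of(label, camera): "pixels" (480x640 bool, what is visible of it) and "pixel" ([column, row] in pixels, amid what is visible of it).
The state is a dict: "clock": time; "qpos": joint angles; "qd": joint speeds; "joint_efforts": joint torques, N m; "position": TCP position; "tool_rot": TCP orientation; "force": force on the tool from outside, world axes, zero at the start; "moment": the same for the moment, N m; "grip_width": finger opening in m.
Only numpy, scipy, OpenCV 4.12 (cv2) and the standard library are available. Lean on these libraries where they do the work, as an engineer would, in place of code of your own. Each camera call takes 0.05 s, during which the arm holds its last target.

## Working session

There is one attempt and no reset: what is moved stays moved. The work goes in short steps, Python scripts to look and compute and a tool call to move; the robot and the scene stay as the last step left them, time stands still between calls to the robot, and variables do not carry over. Pictures are saved under pics/ and viewed, and the job is handed in when it is done.

Besides the shell and the picture viewer there is one more tool, called after "Request:" by a JSON object that holds its "method" and its "body", one argument or row to a line. move_arm: Moves the arm, as the interface text tells. Its arguments: {"type":"object","properties":{"motion":{"type":"array"},"jaw":{"type":"number"},"grip_force":{"type":"number"}},"required":["motion"]}

```bash
mkdir -p pics; python3 - <<'E'
from workcell import *
import cv2,numpy as np,pickle
print(observe())
try: print(tips_ahead)
except Exception as e: print(e)
for n in ["scene","top"]:
    f=grab_frame(n); cv2.imwrite(f"pics/{n}0.png",f["frame"][:,:,::-1]); pickle.dump(f,open(n+"0.pkl","wb"))
    print(n,f["fx"],f["cx"],f["cy"],np.round(f["T"],3).tolist())
E
```

```text
{'clock': 0.0, 'qpos': array([-1.17222817,  0.52198103, -0.03635635,  1.59996637,  0.02118534,
        1.02106314, -0.11277763]), 'qd': array([-0.00062855,  0.00029674, -0.00141511, -0.00055506, -0.00078904,
       -0.00101924,  0.001669  ]), 'joint_efforts': array([-4.96282773e-04, -9.27113056e+01,  1.97955854e+00, -3.69920647e+01,
        1.77525060e-02,  8.38729378e-03, -2.39742349e-05]), 'position': array([0.28223561, 0.55728887, 0.21756086]), 'tool_rot': array([-3.14055975e+00,  4.44838999e-05,  2.67285359e+00]), 'force': array([ 0.16969361,  0.15453158, -0.54052147]), 'moment': array([-0.0109228 , -0.05370548,  0.01577409]), 'grip_width': 0.08540439449967127}
0.025
scene 624.7584016936468 307.39206267918513 232.7290728850605 [[0.88, 0.268, -0.392, 1.13], [0.475, -0.513, 0.715, -1.068], [-0.009, -0.816, -0.579, 0.967], [0.0, 0.0, 0.0, 1.0]]
top 461.9048880527764 319.6587281593076 237.76191005076862 [[0.016, -0.998, 0.063, 0.467], [-1.0, -0.017, -0.02, 0.03], [0.021, -0.062, -0.998, 1.087], [0.0, 0.0, 0.0, 1.0]]
```

View pics/scene0.png

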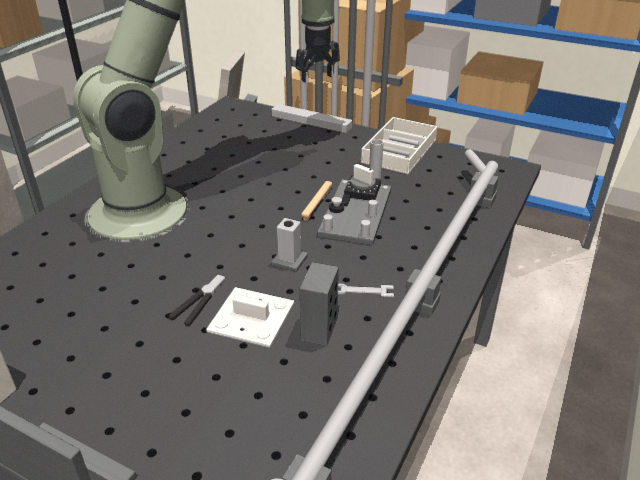

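View pics/top0.png

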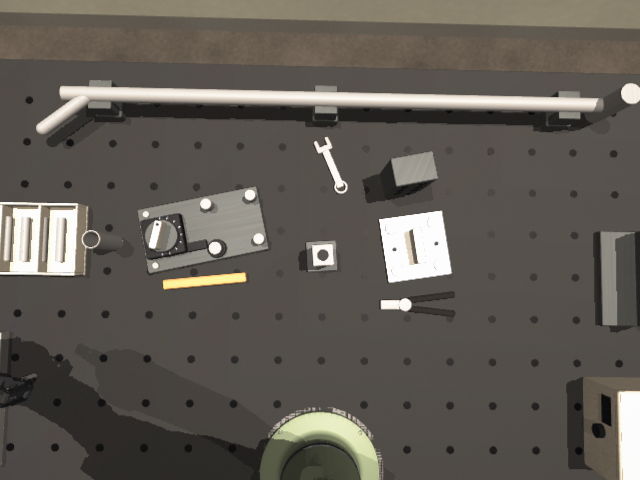

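The scene view has the jig at about (355,205) and the plate at (250,315). The top view has the jig at (203,230), knob at (158,235), plate at (415,247), column at (322,256), riser at (412,173) and tube at (92,240). Next I zoom in and run the detectors.

```bash
python3 - <<'E'
from workcell import *
import cv2,numpy as np,pickle
t=pickle.load(open("top0.pkl","rb"))["frame"][:,:,::-1]; s=pickle.load(open("scene0.pkl","rb"))["frame"][:,:,::-1]
a=cv2.resize(t[180:280,70:270],(800,400),interpolation=cv2.INTER_CUBIC)
b=cv2.resize(s[150:250,290:415],(500,400),interpolation=cv2.INTER_CUBIC)
cv2.imwrite("pics/zt.png",a);cv2.imwrite("pics/zs.png",b)
a=cv2.resize(t[130:330,370:470],(400,800),interpolation=cv2.INTER_CUBIC)[200:800]
b=cv2.resize(s[270:350,200:300],(400,320),interpolation=cv2.INTER_CUBIC)
c=np.zeros((600,800,3),np.uint8);c[:,:400]=a;c[:320,400:]=b;cv2.imwrite("pics/zp.png",c)
M={}
for cam in ["top","scene"]:
  for l in ["jig","knob_grip","jack_top","plate_middle","plate_handle","riser_mid","column_mid","tube_mid","wire_brush","pliers","spanner","far_post_top"]:
    r=outline_of(l,cam)
    for q in r[:2]: 
      m=q["pixels"];ys,xs=np.nonzero(m);print(cam,l,round(q["score"],2),np.round(q["pixel"],1),m.sum(),xs.min(),xs.max(),ys.min(),ys.max())
    if r: M[cam,l]=r[0]["pixels"]
pickle.dump(M,open("M.pkl","wb"))
print(observe()["clock"])
E
```

```text
top jig 0.7 [200.4 228.5] 7863 138 267 187 272
top jack_top 0.58 [217.6 247.4] 119 209 220 242 253
top plate_middle 0.98 [413.1 246.2] 4112 379 450 211 281
top plate_handle 0.58 [414.4 245.9] 4044 379 451 211 281
top riser_mid 0.62 [407.9 173.6] 1837 380 436 151 195
top column_mid 0.75 [320.2 253.1] 934 305 336 240 271
top column_mid 0.28 [409.  174.3] 1939 379 437 151 196
top tube_mid 0.78 [101.4 240.5] 633 82 122 230 249
top tube_mid 0.31 [322.4 256. ] 912 306 337 240 271
top wire_brush 0.76 [202.4 279.4] 794 163 245 272 288
top pliers 0.91 [416.3 305.4] 916 379 454 292 315
top pliers 0.56 [101.3 242.4] 659 82 122 230 249
top spanner 0.88 [326.7 159. ] 416 314 345 138 192
top far_post_top 0.71 [198.8 227.5] 8012 137 268 186 272
scene jig 0.72 [356.1 209.5] 3698 318 389 164 244
scene knob_grip 0.88 [361. 178.] 501 351 374 164 189
scene jack_top 0.68 [358.  208.4] 3672 319 389 164 244
scene plate_middle 0.85 [251.  316.2] 3232 208 293 288 346
scene plate_handle 0.86 [252.4 318.8] 3230 207 292 288 346
scene column_mid 0.8 [289.7 243.7] 1228 271 307 218 269
scene column_mid 0.25 [319.  300.1] 2761 300 338 263 345
scene tube_mid 0.57 [375.1 155.3] 468 368 383 138 178
scene wire_brush 0.74 [316.8 197. ] 361 302 331 181 219
scene pliers 0.57 [199.3 298.6] 725 170 223 276 324
scene spanner 0.64 [371.7 287.7] 391 339 392 284 296
scene spanner 0.47 [314.9 197. ] 384 302 331 181 219
scene far_post_top 0.8 [359.8 209.6] 3700 318 389 164 244
scene far_post_top 0.34 [252.9 315.7] 3335 206 293 287 347
1.3
```

View pics/zt.png

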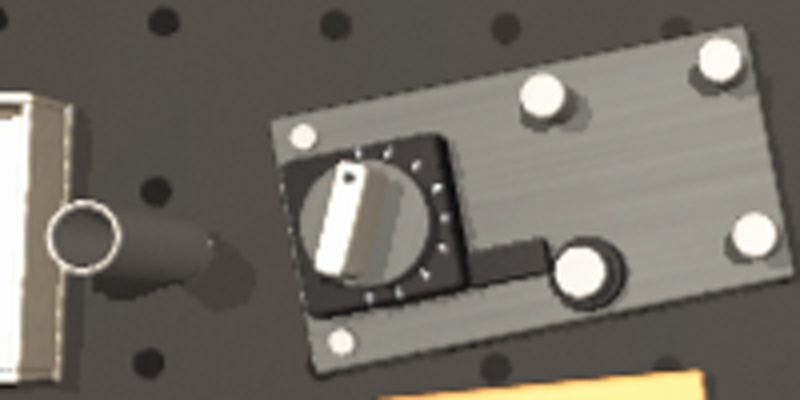

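View pics/zs.png

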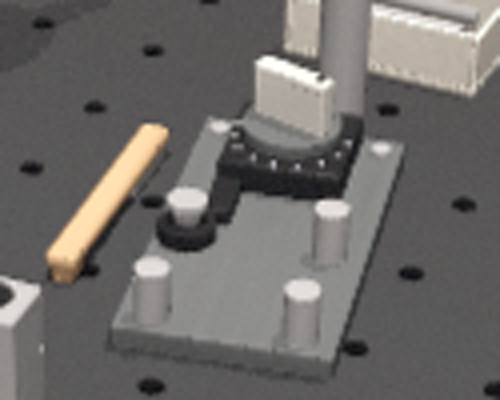

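View pics/zp.png

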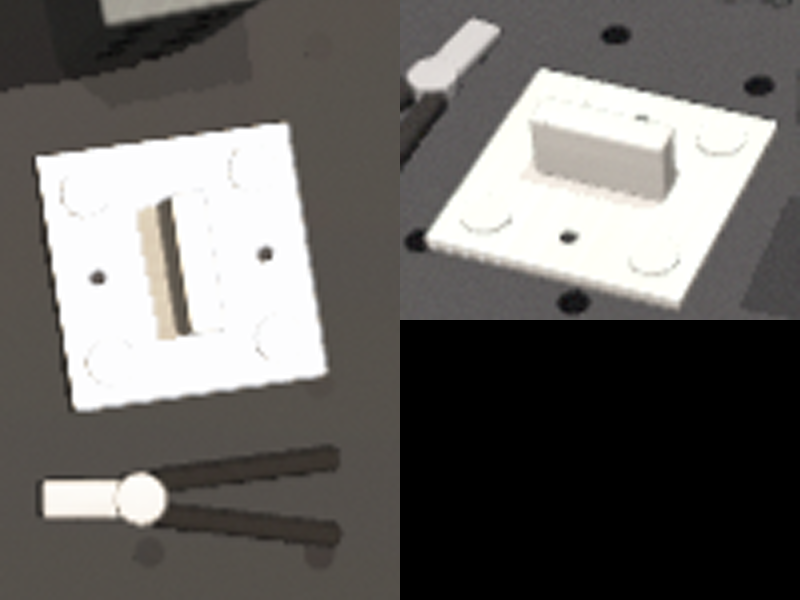

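```bash
cat > h.py <<'E'
import numpy as np,pickle
C={n:pickle.load(open(n+"0.pkl","rb")) for n in ["top","scene"]}
def proj(n,P):
    c=C[n];q=(np.linalg.inv(c["T"])@np.r_[P,1])[:3];return np.array([c["fx"]*q[0]/q[2]+c["cx"],c["fy"]*q[1]/q[2]+c["cy"]])
def ray(n,px):
    c=C[n];d=np.array([(px[0]-c["cx"])/c["fx"],(px[1]-c["cy"])/c["fy"],1]);return c["T"][:3,3],c["T"][:3,:3]@d
def atz(n,px,z):
    o,d=ray(n,px);return o+d*(z-o[2])/d[2]
def tri(a,b):
    A=[];B=[]
    (o1,d1),(o2,d2)=ray("top",a),ray("scene",b)
    s=np.linalg.lstsq(np.c_[d1,-d2],o2-o1,rcond=None)[0]
    p,q=o1+s[0]*d1,o2+s[1]*d2
    return (p+q)/2,np.linalg.norm(p-q)
E
python3 - <<'E'
from h import *
from scipy.optimize import least_squares
z=lambda x,y,ox,oy:((x+.5)/4-.5+ox,(y+.5)/4-.5+oy)
T=lambda x,y:z(x,y,70,180); S=lambda x,y:z(x,y,290,150)
P=lambda x,y:z(x,y,370,180); Q=lambda x,y:((x-400+.5)/4-.5+200,(y+.5)/4-.5+270)
for n,a,b in [("p(+x gear)",T(542,96),S(333,208)),("p(+x -y)",T(720,60),S(302,287)),("p(-x -y)",T(754,235),S(152,266)),("jack",T(580,272),S(187,195)),
 ("barc",T(342,219),S(295,80))]:
    p,e=tri(a,b);print(n,np.round(p,4),round(e,4))
# jig: slab z .02 corners & posts. jig y: +y at gearbox end
mod=[("top",(.05,-.0,.06)),]
obs=[]
cy=-.14
# unknown post centre offset along y: yb (bay y)
def pts(v):
    x,y,w,yb=v;R=np.array([[np.cos(w),-np.sin(w)],[np.sin(w),np.cos(w)]])
    f=lambda X,Y,Z:np.r_[R@[X,Y]+[x,y],Z]
    return [("top",f(.05,yb+.05,.06),T(542,96)),("top",f(.05,yb-.05,.06),T(720,60)),("top",f(-.05,yb-.05,.06),T(754,235)),
    ("scene",f(.05,yb+.05,.06),S(333,208)),("scene",f(.05,yb-.05,.06),S(302,287)),("scene",f(-.05,yb-.05,.06),S(152,266)),
    ("top",f(.075,.14,.02),T(272,122)),("top",f(.075,-.14,.02),T(742,28)),("top",f(-.075,-.14,.02),T(792,272)),("top",f(-.075,.14,.02),T(315,375))]
for cams in (["top","scene"],["top"]):
    fun=lambda v:np.concatenate([proj(c,p)-np.array(o) for c,p,o in pts(v) if c in cams])
    r=least_squares(fun,[.5,.25,.1,-.07],loss='soft_l1');v=r.x
    print(np.round(v,4),np.round(fun(v),1))
    x,y,w,yb=v;R=np.array([[np.cos(w),-np.sin(w)],[np.sin(w),np.cos(w)]])
    print("bay",R@[0,yb]+[x,y],"jack",R@[-.05,yb+.05]+[x,y],"far",R@[.05,yb-.05]+[x,y])
print("knob disc c (z.052)",atz("top",T(366,222),.052),"bar",atz("top",T(342,219),.095), "dot",atz("top",T(349,177),.095))
# bar corners top: 
for c in [(338,160),(367,167),(345,278),(316,270)]: print(atz("top",T(*c),.095))
print("disc in bar scene",atz("scene",S(295,80),.095),atz("scene",S(258,60),.095),atz("scene",S(330,85),.095))
# plate corners at z .008
pc=[(37,157),(288,122),(327,373),(75,411)]
sc=[(540,68),(776,122),(680,305),(427,243)]
W=[atz("top",P(*c),.008) for c in pc];print(np.round(W,4),np.mean(W,0))
W=[atz("scene",Q(*c),.008) for c in sc];print(np.round(W,4),np.mean(W,0))
# handle top z .05: 
W=[atz("top",P(*c),.05) for c in [(173,197),(207,190),(223,328),(188,335)]];print("handle",np.round(W,4),np.mean(W,0))
W=[atz("scene",Q(*c),.05) for c in [(531,117),(541,98),(675,130),(668,152)]];print("handle s",np.round(W,4),np.mean(W,0))
for a in [(97,277),(265,254)]: print("hole",atz("top",P(*a),.008))
E
```

```text
p(+x gear) [0.6023 0.2653 0.0581] 0.0017
p(+x -y) [0.6238 0.1664 0.0602] 0.0023
p(-x -y) [0.5264 0.1454 0.0587] 0.0022
jack [0.5044 0.2422 0.0529] 0.0023
barc [0.5294 0.363  0.0887] 0.0024
[ 0.548   0.279   0.2204 -0.076 ] [ 0.4  0.1  0.1  0.2  0.3  0.2  0.3 -0.5  0.7 -0.   0.5 -0.4 -1.4 -0.2
  0.6 -0.8  0.8  1.4 -0.3  0.4]
bay [0.56465243 0.2047968 ] jack [0.50493082 0.24265613] far [0.62437405 0.16693747]
[ 0.5484  0.2791  0.2223 -0.0756] [ 0.1 -0.  -0.2 -0.   0.1 -0.  -1.5 -0.3  0.5 -1.   0.8  1.1 -0.2  0.3]
bay [0.56508843 0.20535291] jack [0.50529381 0.24309683] far [0.62488305 0.167609  ]
knob disc c (z.052) [0.53130427 0.36263638 0.052     ] bar [0.5300031  0.36159675 0.095     ] dot [0.55258607 0.35872893 0.095     ]
[0.56161427 0.36491792 0.095     ]
[0.55812762 0.34936321 0.095     ]
[0.49850499 0.3588178  0.095     ]
[0.50251679 0.37433065 0.095     ]
disc in bar scene [0.53282936 0.35174579 0.095     ] [0.49774285 0.36584264 0.095     ] [0.55741525 0.35655773 0.095     ]
[[ 0.5811 -0.1306  0.008 ]
 [ 0.6046 -0.2792  0.008 ]
 [ 0.457  -0.3021  0.008 ]
 [ 0.4326 -0.154   0.008 ]] [ 0.51882547 -0.21648451  0.008     ]
[[ 0.4319 -0.157   0.008 ]
 [ 0.5792 -0.1337  0.008 ]
 [ 0.6055 -0.2839  0.008 ]
 [ 0.4595 -0.3084  0.008 ]] [ 0.5190403  -0.22073197  0.008     ]
handle [[ 0.5553 -0.2017  0.05  ]
 [ 0.5596 -0.221   0.05  ]
 [ 0.4818 -0.2302  0.05  ]
 [ 0.4775 -0.2104  0.05  ]] [ 0.51855661 -0.21586296  0.05      ]
handle s [[ 0.4814 -0.2341  0.05  ]
 [ 0.4774 -0.2182  0.05  ]
 [ 0.5575 -0.2062  0.05  ]
 [ 0.5634 -0.2232  0.05  ]] [ 0.51994016 -0.22042826  0.05      ]
hole [ 0.51106436 -0.16647789  0.008     ]
hole [ 0.52623715 -0.26552814  0.008     ]
```

Jig yaw is about 0.221 and the bay is at (0.565, 0.205). The knob axis is at (0.530, 0.362) and the bar sits at about one click. Plate centre is about (0.519, -0.217), yaw 0.156. The two views agree to about 2–4 mm. I'll move above the knob next.

Request:
{"method": "move_arm", "body": {
  "motion": [
    [[30,-24,0],[0,0,0.03]],
    [[72,-57,0],[0,0,0.1]],
    [[120,-95,0],[0,0,0.16]],
    [[168,-132,-5],[0,0,0.22]],
    [[210,-165,-10],[0,0,0.27]],
    [[238,-187,-15],[0,0,0.28]],
    [[248,-195,-18],[0,0,0.28]],
    [[248,-195,-18],[0,0,0.28]],
    [[248,-195,-18],[0,0,0.28]]
  ],
  "jaw": 85
}}

```text
clock: 2.42
position: [0.5292, 0.364, 0.2003]
tool_rot: [3.141, -0.0, 2.954]
force: [-0.3, 0.1, 0.7]
grip_width: 0.0848
```

Request:
{"method": "move_arm", "body": {
  "motion": [
    [[0,-1,-20],[0,0,0]],
    [[1,-2,-50],[0,0,0]],
    [[1,-2,-80],[0,0,0]],
    [[1,-2,-100],[0,0,0]],
    [[1,-2,-112],[0,0,0]],
    [[1,-2,-112],[0,0,0]],
    [[1,-2,-112],[0,0,0]]
  ]
}}

```text
clock: 3.3
position: [0.5318, 0.3609, 0.089]
tool_rot: [3.141, 0.001, 2.953]
force: [0.9, -0.0, 0.6]
grip_width: 0.0849
```

```bash
python3 - <<'E'
from workcell import *
import cv2
t=grab_frame("top")["frame"][:,:,::-1];s=grab_frame("scene")["frame"][:,:,::-1]
cv2.imwrite("pics/a1.png",cv2.hconcat([cv2.resize(t[170:290,70:270],(500,300)),cv2.resize(s[130:250,290:410],(300,300))]))
E
```

```text
(no output)
```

View pics/a1.png

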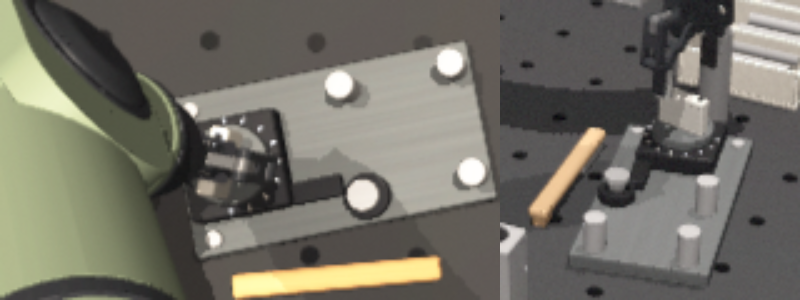

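The picture shows the fingers straddling the bar, right-hand panel around (685,110). I'll close the jaw.

Request:
{"method": "move_arm", "body": {
  "motion": [
    [[0,0,0],[0,0,0]],
    [[0,0,0],[0,0,0]],
    [[0,0,0],[0,0,0]],
    [[0,0,0],[0,0,0]],
    [[0,0,0],[0,0,0]],
    [[0,0,0],[0,0,0]]
  ],
  "jaw": 8,
  "grip_force": 50
}}

```text
clock: 4.15
position: [0.5314, 0.3605, 0.0881]
tool_rot: [-3.142, -0.0, 2.953]
force: [0.2, 0.3, 0.0]
grip_width: 0.0082
```

The gripper closed to 8 mm, so it isn't holding the 16 mm bar. Checking the picture.

```bash
python3 - <<'E'
from workcell import *
import cv2
t=grab_frame("top")["frame"][:,:,::-1];s=grab_frame("scene")["frame"][:,:,::-1]
cv2.imwrite("pics/a2.png",cv2.hconcat([cv2.resize(t[200:270,110:180],(400,400)),cv2.resize(s[130:200,330:400],(400,400))]))
E
```

```text
(no output)
```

View pics/a2.png

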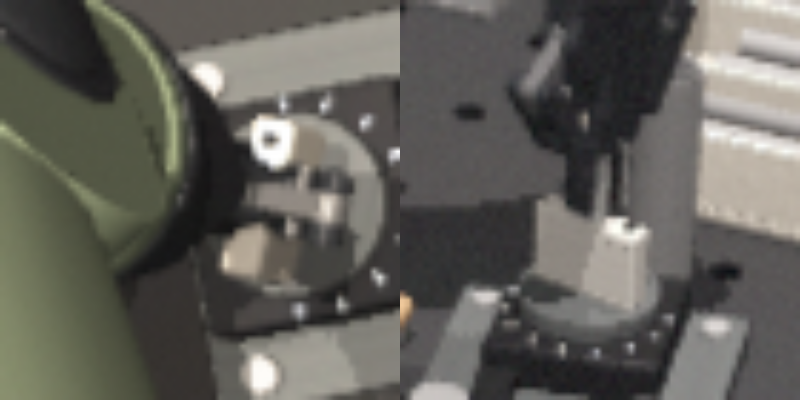

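Request:
{"method": "move_arm", "body": {
  "motion": [
    [[0,0,0],[0,0,0]],
    [[0,0,0],[0,0,0]],
    [[0,0,0],[0,0,0]],
    [[0,0,0],[0,0,0]]
  ],
  "jaw": 0
}}

```text
clock: 4.75
position: [0.5314, 0.3606, 0.0881]
tool_rot: [-3.142, 0.0, 2.953]
force: [1.3, 0.1, -0.4]
grip_width: 0.0
```

```bash
python3 - <<'E'
from workcell import *
import cv2
o=observe();print(o["position"],o["grip_width"])
t=grab_frame("top")["frame"][:,:,::-1];s=grab_frame("scene")["frame"][:,:,::-1]
cv2.imwrite("pics/a3.png",cv2.resize(s[140:200,330:410],(800,600),interpolation=cv2.INTER_CUBIC))
cv2.imwrite("pics/a4.png",cv2.resize(t[205:265,120:200],(800,600),interpolation=cv2.INTER_CUBIC))
E
```

```text
[0.53141288 0.36055675 0.08808959] 4.875516707721201e-06
```

View pics/a3.png

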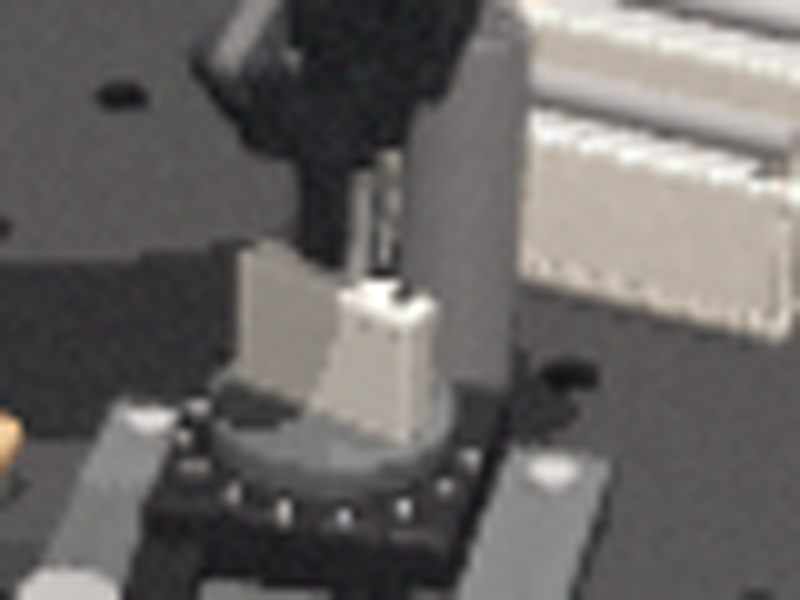

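View pics/a4.png

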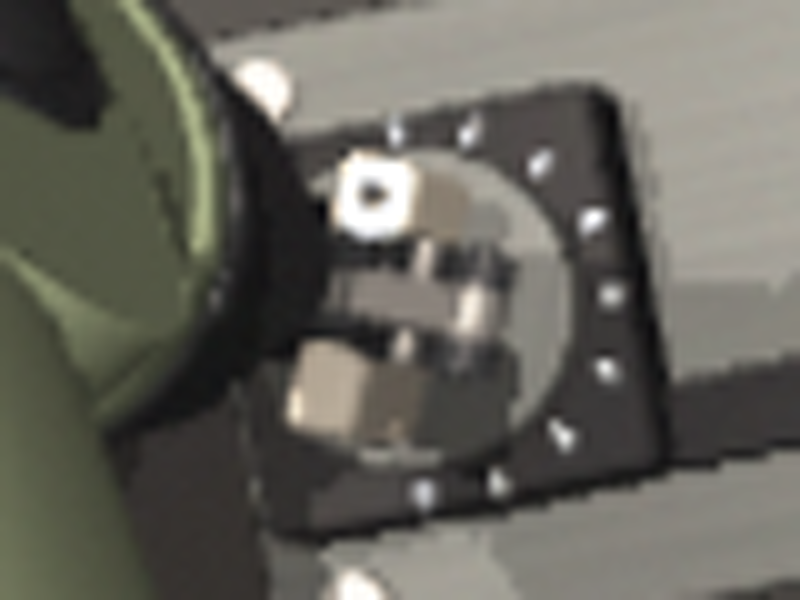

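```bash
python3 - <<'E'
from h import *
for n in ("top","scene"):
  for P in [(.5314,.3606,.0881),(.5314,.3606,.0631),(.5314,.3606,.14),(.5302,.3618,.095),(.5302,.3618,.052)]:
    p=proj(n,P); z=(p-[120,205])*10 if n=="top" else (p-[330,140])*10
    print(n,P,np.round(p,1),np.round(z))
E
```

```text
top (0.5314, 0.3606, 0.0881) [156.7 234. ] [367. 290.]
top (0.5314, 0.3606, 0.0631) [160.4 234.8] [404. 298.]
top (0.5314, 0.3606, 0.14) [148.3 232.2] [283. 272.]
top (0.5302, 0.3618, 0.095) [155.  234.3] [350. 293.]
top (0.5302, 0.3618, 0.052) [161.5 235.6] [415. 306.]
scene (0.5314, 0.3606, 0.0881) [364.1 170.3] [341. 303.]
scene (0.5314, 0.3606, 0.0631) [363.7 177.9] [337. 379.]
scene (0.5314, 0.3606, 0.14) [364.9 153.9] [349. 139.]
scene (0.5302, 0.3618, 0.095) [364.  167.8] [340. 278.]
scene (0.5302, 0.3618, 0.052) [363.3 181. ] [333. 410.]
```

Request:
{"method": "move_arm", "body": {
  "motion": [
    [[0,0,20],[0,0,0]],
    [[0,0,50],[0,0,0]],
    [[0,0,60],[0,0,0]],
    [[0,0,60],[0,0,0]]
  ]
}}

```text
clock: 5.35
position: [0.5317, 0.3608, 0.1491]
tool_rot: [3.14, 0.001, 2.953]
force: [0.3, 0.3, -0.7]
grip_width: -0.0002
```

```bash
python3 - <<'E'
from workcell import *
from h import *
import cv2
p=observe()["position"];print(p,observe()["qpos"])
for n,(x,y),f in (("scene",(325,115),"b1"),("top",(110,200),"b2")):
  t=grab_frame(n)["frame"][:,:,::-1]
  z=cv2.resize(t[y:y+75,x:x+100],(800,600),interpolation=cv2.INTER_CUBIC)
  for d,c in ((0,(0,0,255)),(-.025,(0,255,0)),(.04,(255,0,0))):
    q=(proj(n,p+[0,0,d])-[x,y])*8+4;cv2.circle(z,tuple(int(v) for v in q),5,c,2)
  cv2.imwrite(f"pics/{f}.png",z)
E
```

```text
[0.53170399 0.360769   0.1491467 ] [-0.65092576  0.62236509 -0.05695558  1.61354159  0.04232495  0.90535873
  0.65861574]
```

View pics/b1.png

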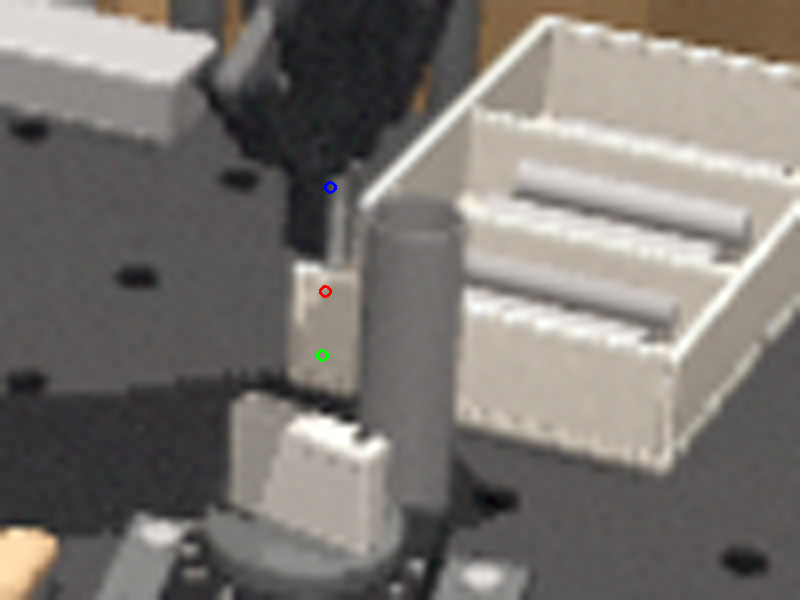

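View pics/b2.png

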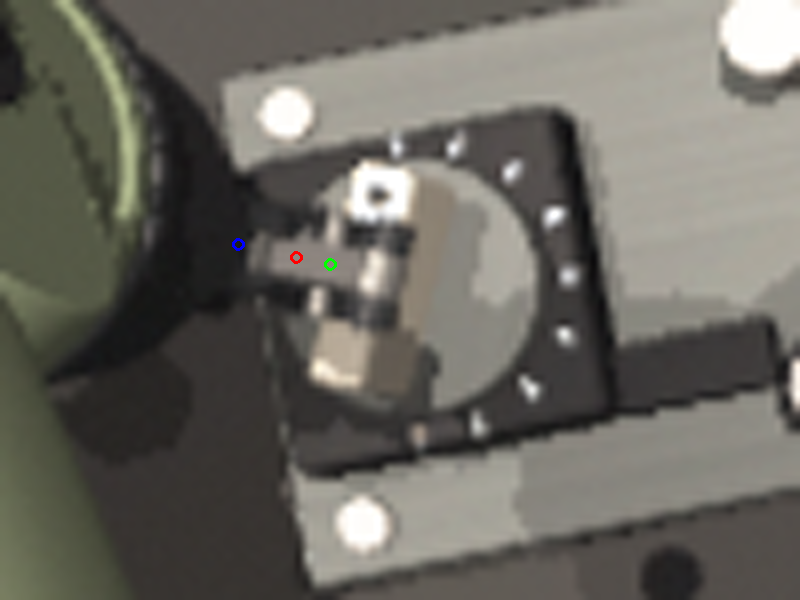

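Request:
{"method": "move_arm", "body": {
  "motion": [
    [[0,0,0],[0,0,0]],
    [[0,0,0],[0,0,0]],
    [[0,0,0],[0,0,0]],
    [[0,0,0],[0,0,0]],
    [[0,0,0],[0,0,0]]
  ],
  "jaw": 85
}}

```text
clock: 6.08
position: [0.5314, 0.3606, 0.1481]
tool_rot: [-3.142, 0.0, 2.953]
force: [-0.4, 0.3, -0.5]
grip_width: 0.085
```

```bash
cat > pic.py <<'E'
from workcell import *
from h import *
import cv2,sys
def pic(n,x,y,f,w=100):
  t=grab_frame(n)["frame"][:,:,::-1];k=800/w;hh=int(w*.75)
  z=cv2.resize(t[y:y+hh,x:x+w],(800,600),interpolation=cv2.INTER_CUBIC)
  p=observe()["position"]
  for d,c in ((0,(0,0,255)),(-.025,(0,255,0))):
    q=(proj(n,p+[0,0,d])-[x,y]+.5)*k;cv2.circle(z,tuple(int(v) for v in q),4,c,2)
  cv2.imwrite(f"pics/{f}.png",z)
E
python3 -c "
from pic import *
pic('scene',325,115,'c1');pic('top',110,200,'c2')"
```

```text
(no output)
```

View pics/c1.png

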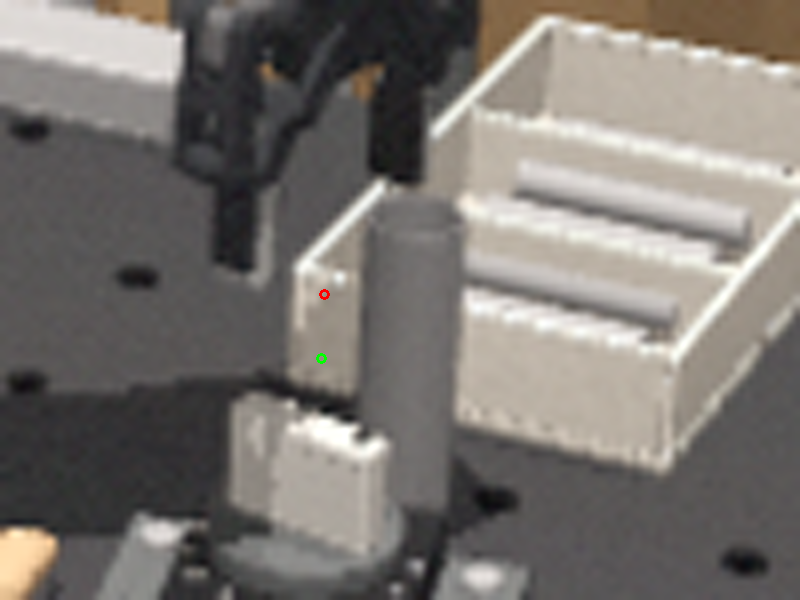

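View pics/c2.png

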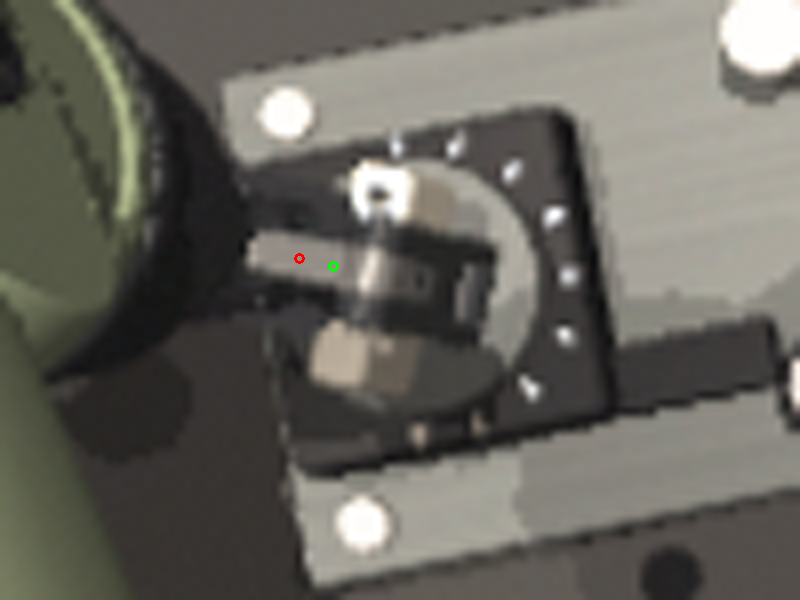

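```bash
python3 - <<'E'
from h import *
for a in [(169.4,236.2),(167,236),(171,236)]: print(tri(a,(354.5,148.8)))
# scene rays at candidate y planes
o,d=ray("scene",(354.5,148.8))
for z in (.12,.14,.16,.18): print("-y tip",z,np.round(atz("scene",(354.5,148.8),z),3),"+y tip",np.round(atz("scene",(374.5,137),z),3),"closed",np.round(atz("scene",(367.5,148.3),z),3))
E
```

```text
(array([0.52234829, 0.30614948, 0.17897927]), np.float64(0.0018898072557457764))
(array([0.52168176, 0.31074832, 0.17696022]), np.float64(0.0006693773050814463))
(array([0.52318555, 0.30288063, 0.1805821 ]), np.float64(0.003024591632652642))
-y tip 0.12 [0.478 0.41  0.12 ] +y tip [0.499 0.505 0.12 ] closed [0.51 0.43 0.12]
-y tip 0.14 [0.493 0.375 0.14 ] +y tip [0.514 0.468 0.14 ] closed [0.524 0.395 0.14 ]
-y tip 0.16 [0.508 0.34  0.16 ] +y tip [0.529 0.431 0.16 ] closed [0.539 0.359 0.16 ]
-y tip 0.18 [0.524 0.305 0.18 ] +y tip [0.544 0.394 0.18 ] closed [0.554 0.324 0.18 ]
```

The scene view puts the open tips at (235,270) and (395,175), about 36–40 mm higher than the reported TCP and tips_ahead imply. The first close therefore happened above the bar. I'll go down in small steps and check with pictures and force.

Request:
{"method": "move_arm", "body": {
  "motion": [
    [[0,0,-25],[0,0,0]],
    [[0,0,-50],[0,0,0]],
    [[0,0,-65],[0,0,0]],
    [[0,0,-75],[0,0,0]],
    [[0,0,-75],[0,0,0]],
    [[0,0,-75],[0,0,0]]
  ]
}}

```text
clock: 6.92
position: [0.5318, 0.3608, 0.0738]
tool_rot: [3.141, 0.001, 2.953]
force: [0.6, -0.5, 0.1]
grip_width: 0.085
```

```bash
python3 -c "
from pic import *
pic('scene',325,115,'d1');pic('top',110,200,'d2')"
```

```text
(no output)
```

View pics/d1.png

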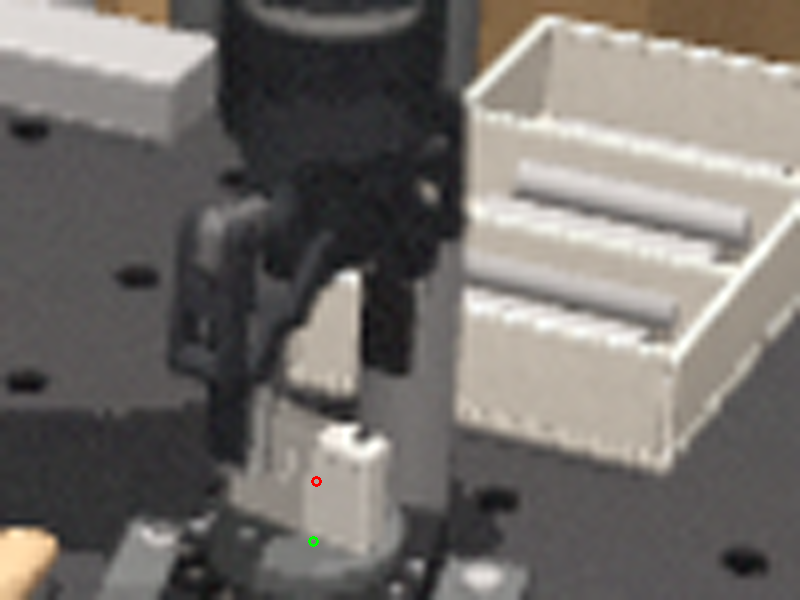

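View pics/d2.png

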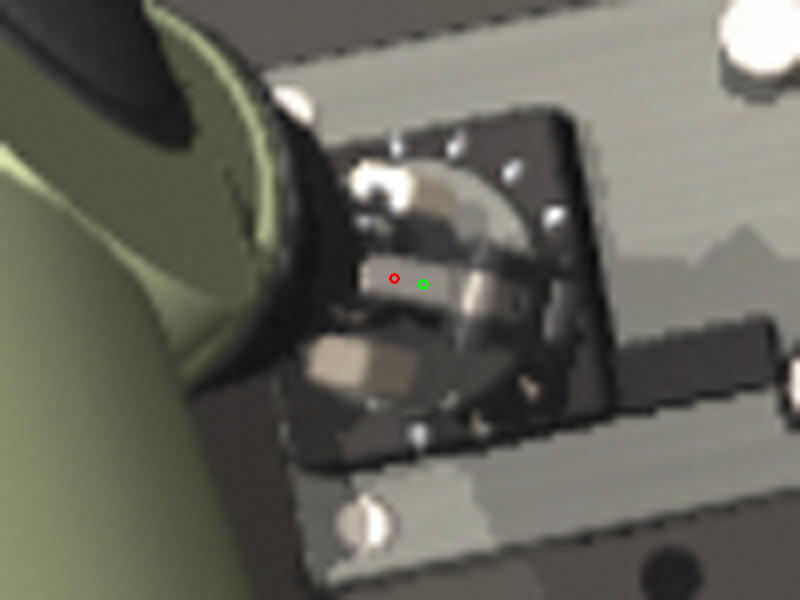

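The d1 picture shows the open tips at bar-top height, (230,460) and (390,375). Down another 22 mm, then close.

Request:
{"method": "move_arm", "body": {
  "motion": [
    [[0,0,-10],[0,0,0]],
    [[0,0,-18],[0,0,0]],
    [[0,0,-22],[0,0,0]],
    [[0,0,-22],[0,0,0]]
  ]
}}

```text
clock: 7.52
position: [0.5312, 0.3604, 0.0506]
tool_rot: [-3.141, -0.0, 2.953]
force: [-0.0, -0.2, 0.7]
grip_width: 0.085
```

Request:
{"method": "move_arm", "body": {
  "motion": [
    [[0,0,0],[0,0,0]],
    [[0,0,0],[0,0,0]],
    [[0,0,0],[0,0,0]],
    [[0,0,0],[0,0,0]],
    [[0,0,0],[0,0,0]],
    [[0,0,0],[0,0,0]]
  ],
  "jaw": 8,
  "grip_force": 50
}}

```text
clock: 8.28
position: [0.5314, 0.3604, 0.0513]
tool_rot: [-3.141, 0.0, 2.953]
force: [-1.7, -2.1, 5.2]
grip_width: 0.0152
```

```bash
python3 -c "
from pic import *
pic('scene',325,115,'e1')"
```

```text
(no output)
```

View pics/e1.png

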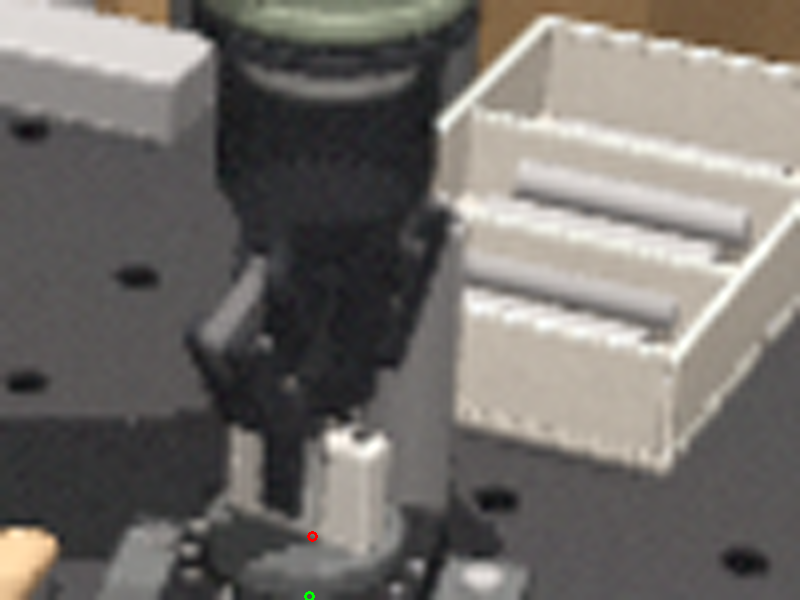

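The bar is held, with width 15.2 mm. Winding counter-clockwise towards the stop.

Request:
{"method": "move_arm", "body": {
  "motion": [
    [[0,0,0],[0,0,0.08]],
    [[0,0,0],[0,0,0.16]],
    [[0,0,0],[0,0,0.24]],
    [[0,0,0],[0,0,0.32]],
    [[0,0,0],[0,0,0.38]],
    [[0,0,0],[0,0,0.42]],
    [[0,0,0],[0,0,0.42]],
    [[0,0,0],[0,0,0.42]]
  ]
}}

```text
clock: 9.32
position: [0.5314, 0.3609, 0.0513]
tool_rot: [3.141, 0.0, -2.911]
force: [-2.5, 0.5, 5.6]
grip_width: 0.0156
```

```bash
python3 -c "
from pic import *
o=observe();print(o['moment'],o['force'],o['qpos'])
pic('top',110,200,'f2')"
```

```text
[ 0.11359251  0.39736813 -0.37941581] [-2.46014131  0.5329219   5.63377594] [-0.58048083  0.75247789 -0.16497734  1.66197251  0.16667552  0.7404299
  0.97653705]
```

View pics/f2.png

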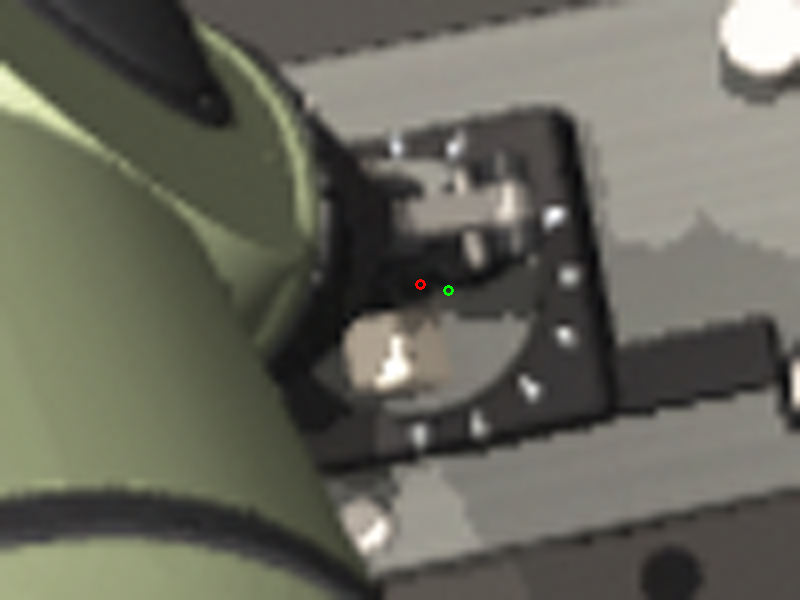

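```bash
python3 -c "
from pic import *
pic('scene',325,115,'f1');pic('scene',270,40,'f3',200)"
```

```text
(no output)
```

View pics/f1.png

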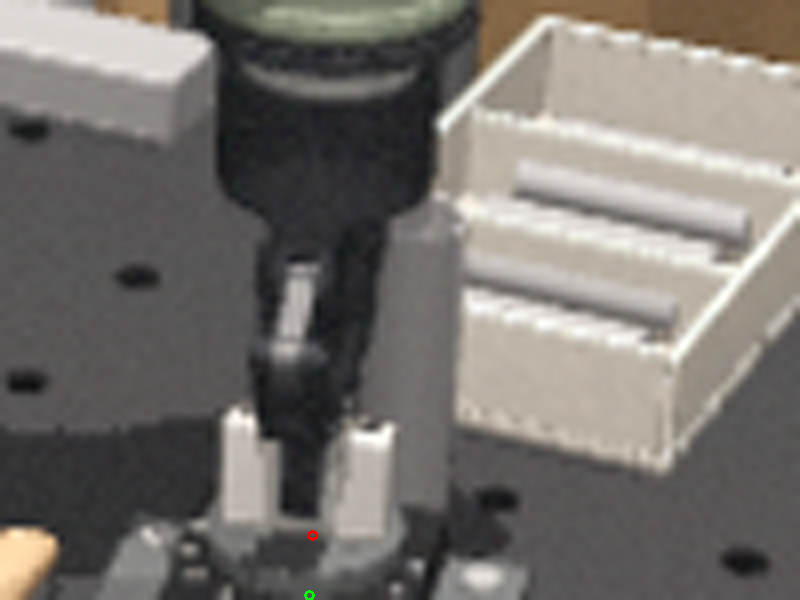

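View pics/f3.png

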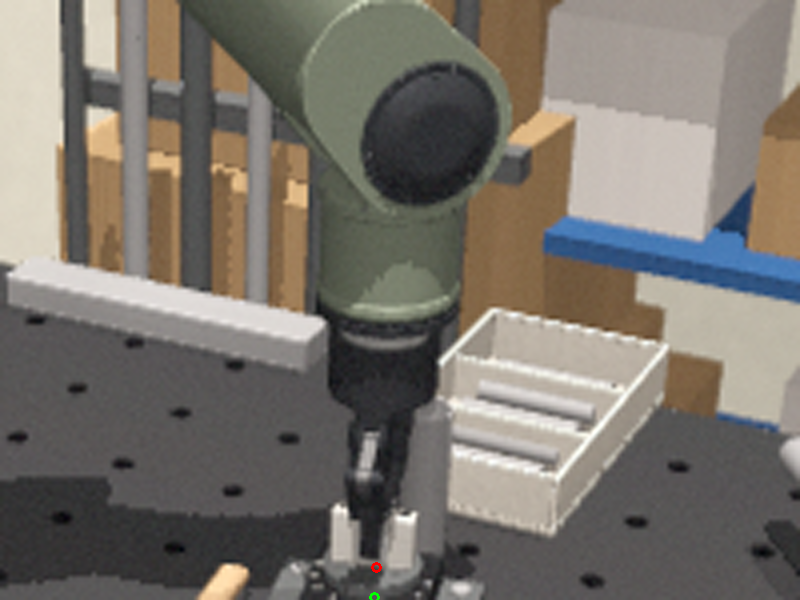

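The fingers hold the middle of the bar, right at about (310,480) in f1, and the bar now lies along the jig's x. I'll turn slightly further to be sure of the stop.

Request:
{"method": "move_arm", "body": {
  "motion": [
    [[0,0,0],[0,0,0.03]],
    [[0,0,0],[0,0,0.06]],
    [[0,0,0],[0,0,0.06]],
    [[0,0,0],[0,0,0.06]]
  ]
}}

```text
clock: 9.98
position: [0.5314, 0.3608, 0.0514]
tool_rot: [3.141, 0.0, -2.853]
force: [-3.0, 0.5, 5.6]
grip_width: 0.0154
```

```bash
python3 -c "
from workcell import *
o=observe();print(o['moment'],o['force'],o['tool_rot'])"
```

```text
[ 0.2929863   0.56266375 -2.40400032] [-2.95882848  0.54390707  5.56043956] [ 3.14057169e+00  6.32665028e-05 -2.85349832e+00]
```

The moment is -2.4 N m, hard against the stop, with the stop yaw at about 3.364. Turning clockwise 2.094 to about 1.27.

Request:
{"method": "move_arm", "body": {
  "motion": [
    [[0,0,0],[0,0,-0.1]],
    [[0,0,0],[0,0,-0.22]],
    [[0,0,0],[0,0,-0.36]],
    [[0,0,0],[0,0,-0.5]],
    [[0,0,0],[0,0,-0.64]],
    [[0,0,0],[0,0,-0.78]],
    [[0,0,0],[0,0,-0.92]],
    [[0,0,0],[0,0,-1.05]],
    [[0,0,0],[0,0,-1.15]],
    [[0,0,0],[0,0,-1.2]],
    [[0,0,0],[0,0,-1.2]]
  ]
}}

```text
clock: 11.35
position: [0.5311, 0.3597, 0.0513]
tool_rot: [-3.14, 0.001, 2.231]
force: [-5.5, -5.8, 10.9]
grip_width: 0.0153
```

Request:
{"method": "move_arm", "body": {
  "motion": [
    [[0,0,0],[0,0,-0.1]],
    [[0,0,0],[0,0,-0.22]],
    [[0,0,0],[0,0,-0.36]],
    [[0,0,0],[0,0,-0.5]],
    [[0,0,0],[0,0,-0.64]],
    [[0,0,0],[0,0,-0.78]],
    [[0,0,0],[0,0,-0.88]],
    [[0,0,0],[0,0,-0.94]],
    [[0,0,0],[0,0,-0.96]],
    [[0,0,0],[0,0,-0.96]],
    [[0,0,0],[0,0,-0.96]]
  ]
}}

```text
clock: 12.72
position: [0.53, 0.3595, 0.0512]
tool_rot: [-3.139, 0.002, 1.272]
force: [-12.4, -7.5, 16.1]
grip_width: 0.0155
```

```bash
python3 -c "
from pic import *
o=observe();print(o['moment'],o['force'],o['tool_rot'],o['qpos'])
pic('scene',325,115,'g1');pic('top',110,200,'g2')"
```

```text
[-1.61147799  2.45091569 -0.09983372] [-12.41966781  -7.47718336  16.14721319] [-3.13916723e+00  2.49382118e-03  1.27243181e+00] [-0.9364743   0.79391377  0.38778488  1.68489668 -0.4086783   0.74756625
 -0.64747255]
```

View pics/g1.png

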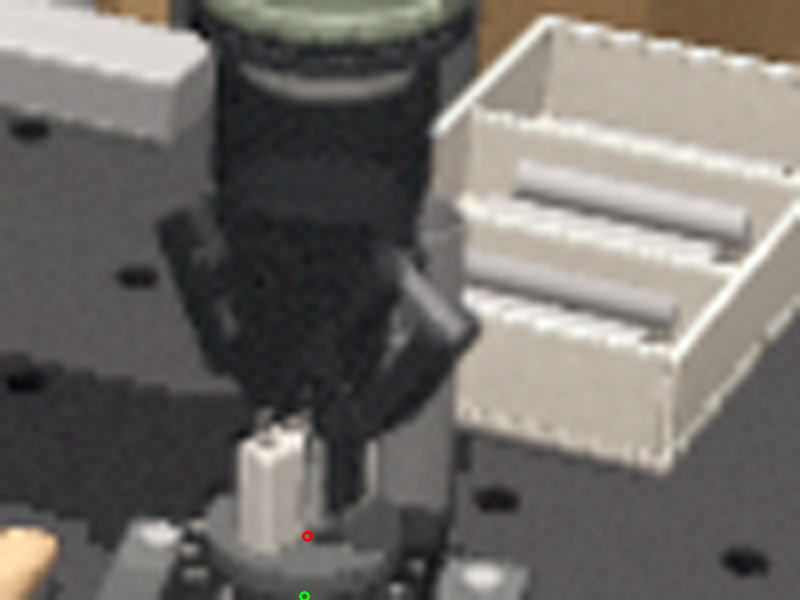

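View pics/g2.png

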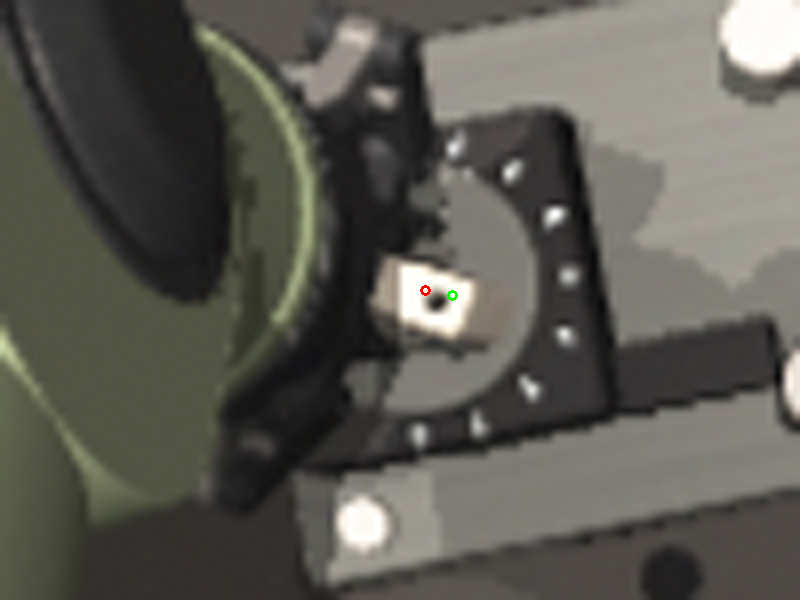

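The dotted end now points along -y, at (435,300) in g2, and yaw 1.272 matches five clicks. Releasing.

Request:
{"method": "move_arm", "body": {
  "motion": [
    [[0,0,0],[0,0,0]],
    [[0,0,0],[0,0,0]],
    [[0,0,0],[0,0,0]],
    [[0,0,0],[0,0,0]],
    [[0,0,0],[0,0,0]]
  ],
  "jaw": 70
}}

```text
clock: 13.45
position: [0.5314, 0.3605, 0.051]
tool_rot: [-3.142, 0.0, 1.273]
force: [0.2, 0.3, 0.2]
grip_width: 0.07
```

Request:
{"method": "move_arm", "body": {
  "motion": [
    [[0,0,30],[0,0,0]],
    [[0,0,80],[0,0,0]],
    [[0,0,130],[0,0,0]],
    [[0,-20,165],[0,0,-0.1]],
    [[0,-80,170],[0,0,-0.25]],
    [[0,-140,170],[0,0,-0.4]],
    [[-5,-200,170],[0,0,-0.55]],
    [[-8,-260,170],[0,0,-0.7]],
    [[-10,-320,170],[0,0,-0.85]],
    [[-10,-380,170],[0,0,-1.0]],
    [[-10,-440,170],[0,0,-1.1]],
    [[-10,-500,170],[0,0,-1.116]]
  ]
}}

```text
clock: 14.95
position: [0.5213, -0.1411, 0.2212]
tool_rot: [3.142, -0.0, 0.155]
force: [0.9, 0.4, 0.4]
grip_width: 0.0698
```

```bash
python3 -c "
from pic import *
pic('scene',290,150,'i1',160);pic('top',70,170,'i2',200)"
```

```text
(no output)
```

View pics/i1.png

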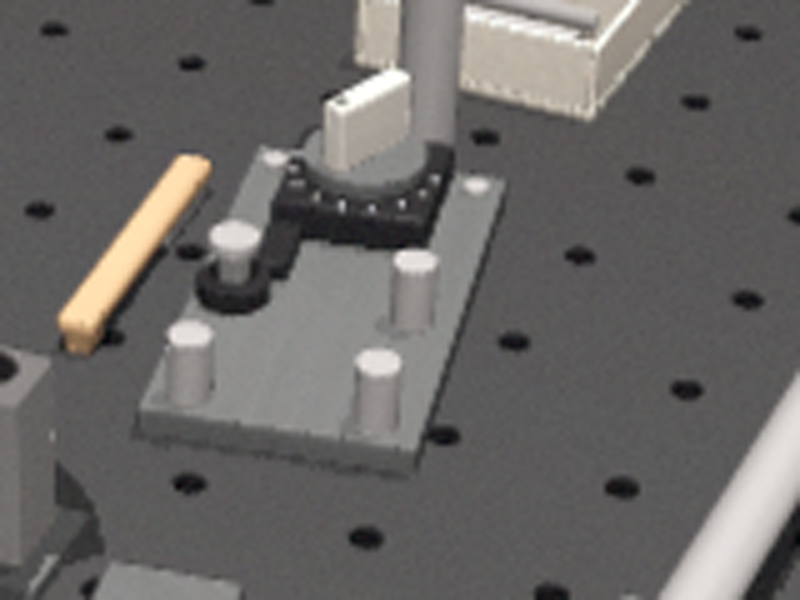

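View pics/i2.png

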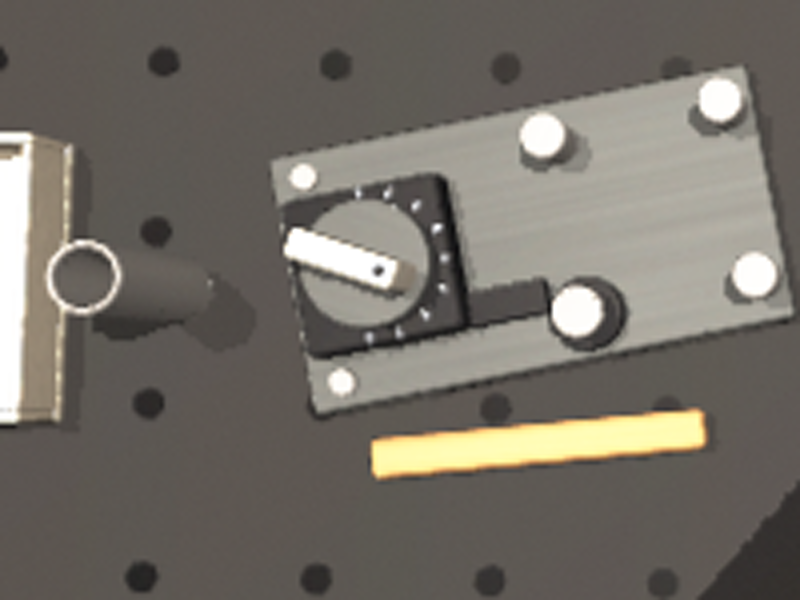

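The knob is free at five clicks: i2 has its dot at (378,270) and the jack top at (577,310). Now to check jack height, bar angle and plate position.

```bash
python3 - <<'E'
from h import *
T=lambda x,y:((x+.5)/4-.5+70,(y+.5)/4-.5+170);S=lambda x,y:((x+.5)/5-.5+290,(y+.5)/5-.5+150)
for n,a,b in [("jack",(577,311),(236,231)),("p1",(542,136),(416,258)),("far",(720,100),(379,357)),("p3",(754,275),(191,330))]: print(n,tri(T(*a),S(*b)))
L=[atz("top",T(*c),.095)[:2] for c in [(290,227),(412,263),(402,292),(282,254)]]
d1=L[1]-L[0];d2=L[2]-L[3];print("bar",[np.arctan2(*d[::-1]) for d in (d1,d2)], "expect",.2225-2.094, np.mean(L,0))
E
python3 -c "
from pic import *
pic('scene',180,200,'j1',160);pic('top',340,130,'j2',160)"
```

```text
jack (array([0.50494915, 0.24242878, 0.06115403]), np.float64(0.0014540805541947285))
p1 (array([0.60207943, 0.265013  , 0.05958341]), np.float64(0.001674099552361343))
far (array([0.62398796, 0.16653019, 0.06133599]), np.float64(0.0014534442848460494))
p3 (array([0.52656399, 0.14535116, 0.06038319]), np.float64(0.0015374022246091143))
bar [np.float64(-1.841452252250678), np.float64(-1.8611507774090434)] expect -1.8715 [0.53004753 0.35920654]
```

View pics/j1.png

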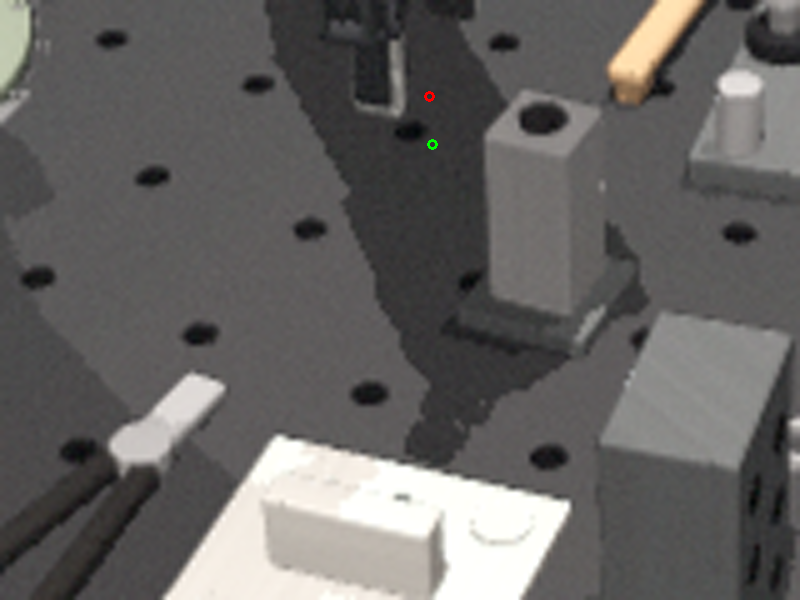

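View pics/j2.png

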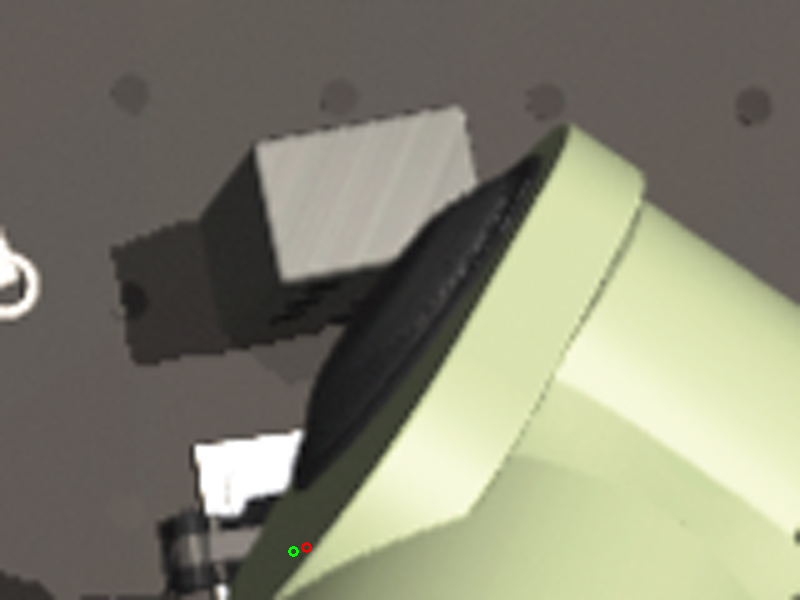

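The jack top measures 61 mm against 60–61 for the plain posts, and the bar is within 0.03 rad of five clicks. Moving over the handle.

Request:
{"method": "move_arm", "body": {
  "motion": [
    [[0,-25,0],[0,0,0]],
    [[-2,-65,-10],[0,0,0]],
    [[-2,-78,-50],[0,0,0]],
    [[-2,-78,-90],[0,0,0]],
    [[-2,-78,-125],[0,0,0]],
    [[-2,-78,-150],[0,0,0]],
    [[-2,-78,-160],[0,0,0]],
    [[-2,-78,-160],[0,0,0]],
    [[-2,-78,-160],[0,0,0]]
  ]
}}

```text
clock: 16.27
position: [0.52, -0.2173, 0.062]
tool_rot: [3.141, -0.001, 0.157]
force: [-0.5, -0.1, 0.1]
grip_width: 0.0699
```

```bash
python3 -c "
from pic import *
pic('scene',190,240,'k1',120);pic('top',340,180,'k2',140)"
```

```text
(no output)
```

View pics/k1.png

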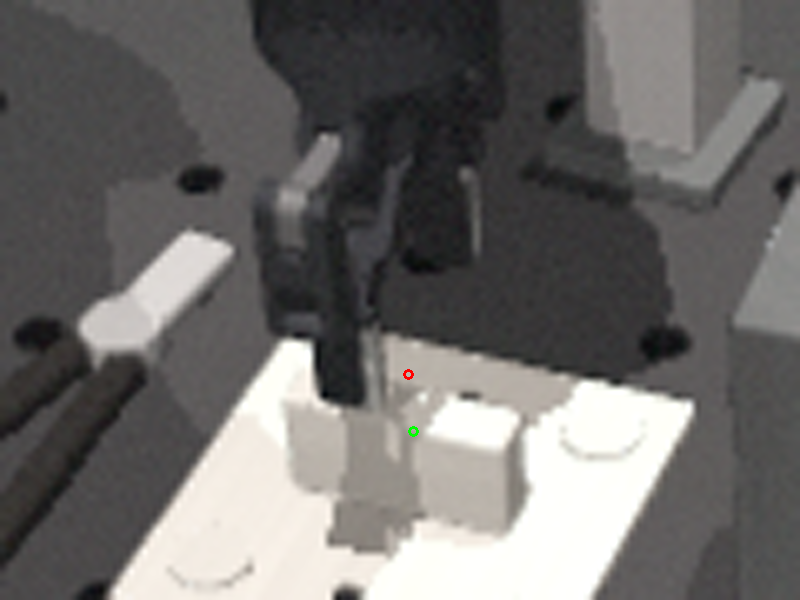

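View pics/k2.png

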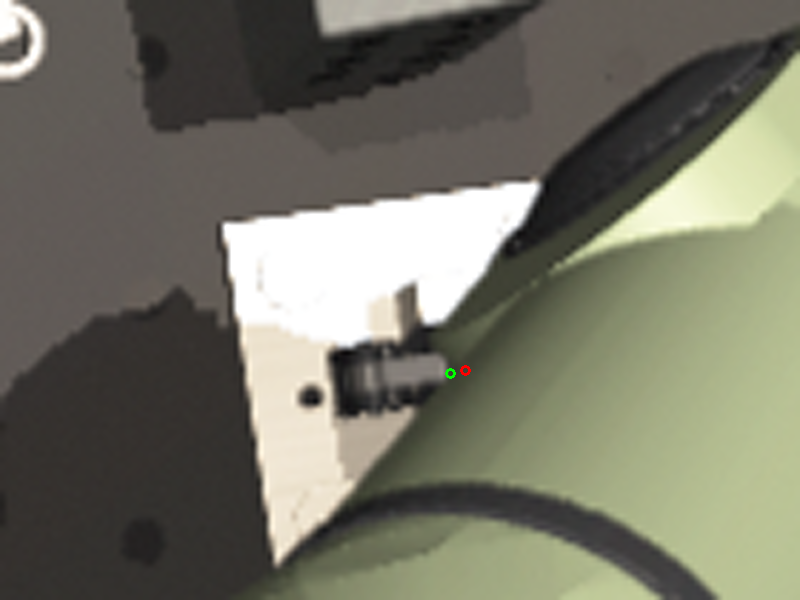

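The k1 view has the fingers straddling the handle, tips (340,400) and (440,265), still about 30 mm above where they need to be. Descending 50 mm and gripping.

Request:
{"method": "move_arm", "body": {
  "motion": [
    [[0,-1,-15],[0,0,0]],
    [[0,-1,-30],[0,0,0]],
    [[0,-1,-42],[0,0,0]],
    [[0,-1,-50],[0,0,0]],
    [[0,-1,-50],[0,0,0]],
    [[0,-1,-50],[0,0,0]]
  ]
}}

```text
clock: 17.12
position: [0.5196, -0.2186, 0.0114]
tool_rot: [3.141, -0.0, 0.157]
force: [0.8, -0.0, 0.5]
grip_width: 0.07
```

Request:
{"method": "move_arm", "body": {
  "motion": [
    [[0,0,0],[0,0,0]],
    [[0,0,0],[0,0,0]],
    [[0,0,0],[0,0,0]],
    [[0,0,0],[0,0,0]],
    [[0,0,0],[0,0,0]],
    [[0,0,0],[0,0,0]]
  ],
  "jaw": 10,
  "grip_force": 70
}}

```text
clock: 17.88
position: [0.5195, -0.2182, 0.0115]
tool_rot: [-3.141, -0.0, 0.157]
force: [-1.0, 2.4, 7.6]
grip_width: 0.0189
```

```bash
python3 -c "
from pic import *
pic('scene',190,240,'l1',120)"
```

```text
(no output)
```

View pics/l1.png

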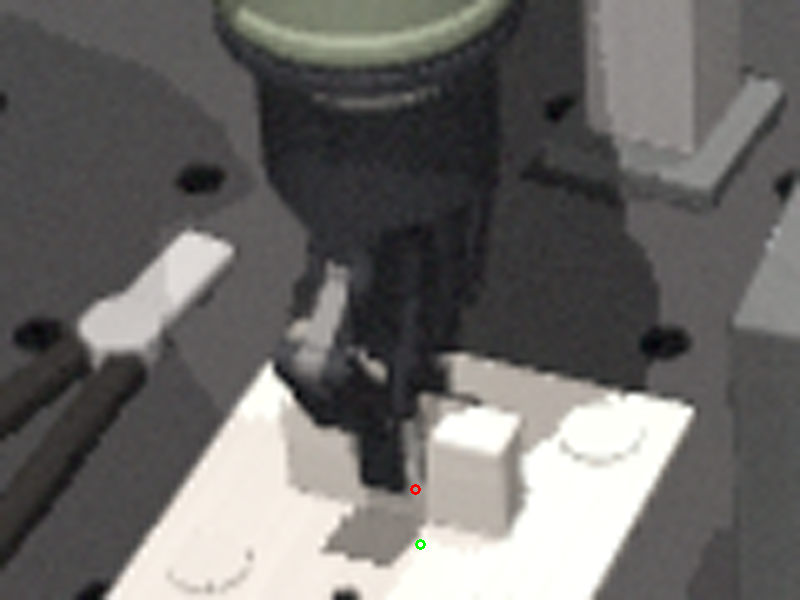

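The handle is held, width 18.9 mm. Lifting.

Request:
{"method": "move_arm", "body": {
  "motion": [
    [[0,0,5],[0,0,0]],
    [[0,0,15],[0,0,0]],
    [[0,0,35],[0,0,0]],
    [[0,0,65],[0,0,0]],
    [[0,0,100],[0,0,0]],
    [[0,0,135],[0,0,0]],
    [[0,0,165],[0,0,0]],
    [[0,0,182],[0,0,0]],
    [[0,0,190],[0,0,0]],
    [[0,0,190],[0,0,0]],
    [[0,0,190],[0,0,0]]
  ]
}}

```text
clock: 19.3
position: [0.519, -0.2182, 0.2002]
tool_rot: [-3.141, 0.001, 0.157]
force: [0.1, 0.7, -7.8]
grip_width: 0.0185
```

```bash
python3 -c "
from pic import *
pic('scene',150,120,'m1',240)"
```

```text
(no output)
```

View pics/m1.png

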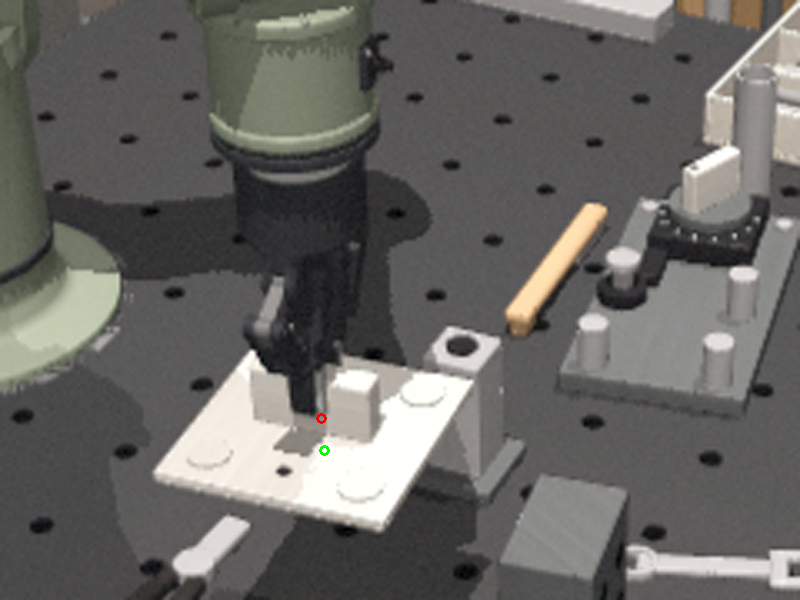

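The plate hangs level at (315,440) in m1, and its weight is about 7.8 N. Carrying it over to the bay.

Request:
{"method": "move_arm", "body": {
  "motion": [
    [[2,12,0],[0,0,0]],
    [[4,40,0],[0,0,0.005]],
    [[9,85,0],[0,0,0.015]],
    [[15,135,0],[0,0,0.025]],
    [[21,190,0],[0,0,0.033]],
    [[27,245,0],[0,0,0.04]],
    [[33,300,0],[0,0,0.05]],
    [[38,350,0],[0,0,0.06]],
    [[42,388,0],[0,0,0.065]],
    [[45,413,0],[0,0,0.066]],
    [[45,423,0],[0,0,0.066]],
    [[45,423,0],[0,0,0.066]]
  ]
}}

```text
clock: 20.85
position: [0.5643, 0.2042, 0.201]
tool_rot: [3.141, 0.0, 0.223]
force: [0.4, -0.6, -6.4]
grip_width: 0.0186
```

Request:
{"method": "move_arm", "body": {
  "motion": [
    [[0,0,-15],[0,0,0]],
    [[0,0,-45],[0,0,0]],
    [[0,0,-75],[0,0,0]],
    [[0,0,-95],[0,0,0]],
    [[0,0,-105],[0,0,0]],
    [[0,0,-110],[0,0,0]],
    [[0,0,-110],[0,0,0]],
    [[0,0,-110],[0,0,0]]
  ]
}}

```text
clock: 21.85
position: [0.5648, 0.2047, 0.0918]
tool_rot: [-3.141, -0.001, 0.223]
force: [-0.4, 0.9, -6.4]
grip_width: 0.0186
```

```bash
python3 -c "
from pic import *
pic('scene',290,130,'n1',120);pic('top',140,160,'n2',160)"
```

```text
(no output)
```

View pics/n1.png

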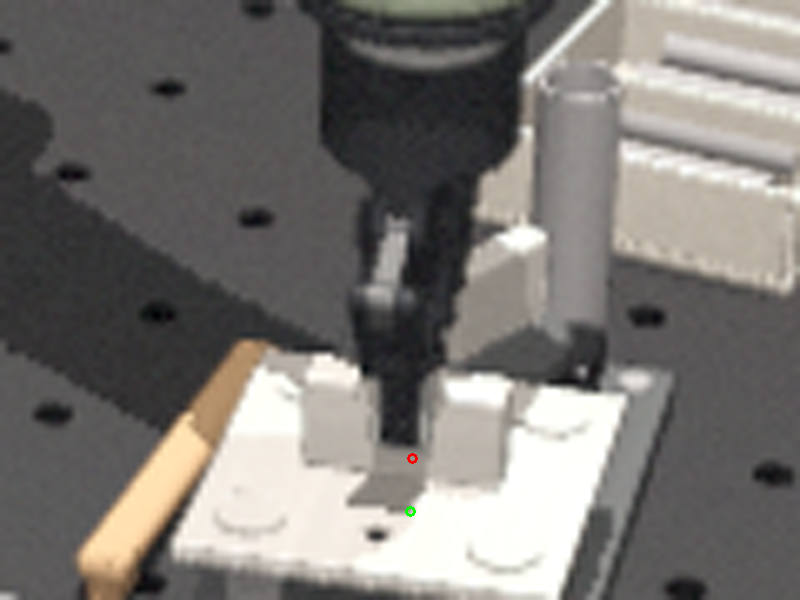

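View pics/n2.png

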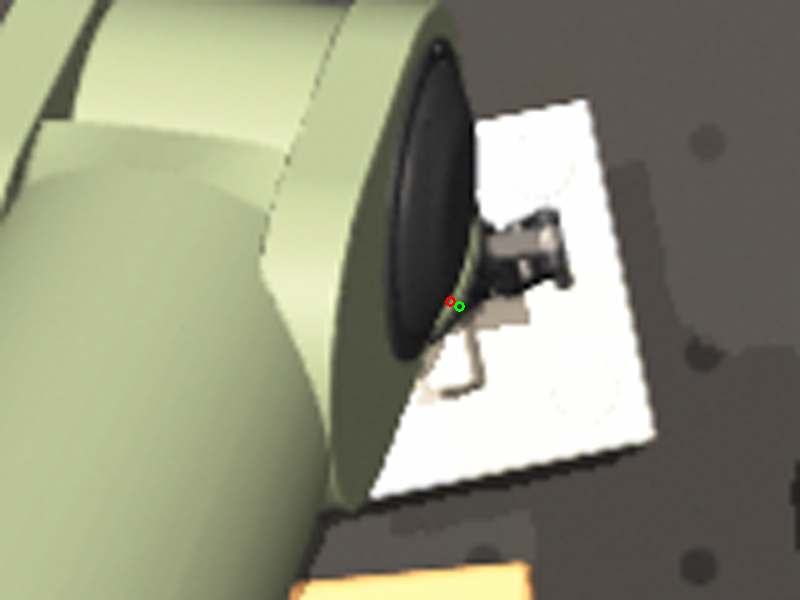

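```bash
python3 - <<'E'
from h import *
T=lambda x,y:((x+.5)/5-.5+140,(y+.5)/5-.5+160);k=120/800;S=lambda x,y:((x+.5)*k-.5+290,(y+.5)*k-.5+130)
a=atz("top",T(589,99),.088)[:2];b=atz("top",T(656,437),.088)[:2]
d=a-b;w=np.arctan2(d[1],d[0]);n=np.array([-np.sin(w),np.cos(w)]);print(a,b,w,np.linalg.norm(d),"centre",(a+b)/2+n*.075)
c=[atz("scene",S(*p),.088)[:2] for p in [(628,393),(570,596),(172,553),(262,350)]]
print(np.round(c,4),np.mean(c,0))
E
```

```text
[0.65425874 0.14729494] [0.50740001 0.11487313] 0.21728341573456028 0.15039502111863434 centre [0.56466105 0.20432053]
[[0.6188 0.2947]
 [0.6561 0.1491]
 [0.51   0.1058]
 [0.4724 0.2568]] [0.56432647 0.20158181]
```

Over the bay, the plate centre measures (0.5645, 0.203) against the bay's (0.564, 0.205), with yaw 0.217. Lowering gently.

Request:
{"method": "move_arm", "body": {
  "motion": [
    [[0,1,-5],[0,0,0]],
    [[0,1,-10],[0,0,0]],
    [[0,1,-14],[0,0,0]],
    [[0,1,-17],[0,0,0]],
    [[0,1,-18],[0,0,0]],
    [[0,1,-19],[0,0,0]],
    [[0,1,-20],[0,0,0]],
    [[0,1,-20],[0,0,0]]
  ]
}}

```text
clock: 22.95
position: [0.5644, 0.2055, 0.0715]
tool_rot: [-3.141, -0.0, 0.223]
force: [-2.8, -1.0, 2.9]
grip_width: 0.0187
```

The weight is off, fz +2.9 N. Releasing.

Request:
{"method": "move_arm", "body": {
  "motion": [
    [[0,0,0],[0,0,0]],
    [[0,0,0],[0,0,0]],
    [[0,0,0],[0,0,0]],
    [[0,0,0],[0,0,0]],
    [[0,0,0],[0,0,0]],
    [[0,0,0],[0,0,0]]
  ],
  "jaw": 60
}}

```text
clock: 23.7
position: [0.5644, 0.2056, 0.0711]
tool_rot: [-3.142, 0.0, 0.223]
force: [0.0, 0.1, 0.3]
grip_width: 0.06
```

Request:
{"method": "move_arm", "body": {
  "motion": [
    [[0,0,20],[0,0,0]],
    [[0,0,60],[0,0,0]],
    [[0,0,100],[0,0,0]],
    [[0,-40,125],[0,0,0]],
    [[0,-95,130],[0,0,0]],
    [[0,-150,130],[0,0,0]],
    [[0,-200,130],[0,0,0]],
    [[0,-250,130],[0,0,0]],
    [[0,-270,130],[0,0,0]],
    [[0,-270,130],[0,0,0]]
  ],
  "jaw": 60
}}

```text
clock: 24.95
position: [0.5643, -0.0663, 0.2024]
tool_rot: [3.141, -0.001, 0.22]
force: [-0.7, 0.4, -0.4]
grip_width: 0.06
```

```bash
python3 -c "
from pic import *
pic('scene',300,130,'o1',120);pic('top',110,160,'o2',180)"
```

```text
(no output)
```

View pics/o1.png

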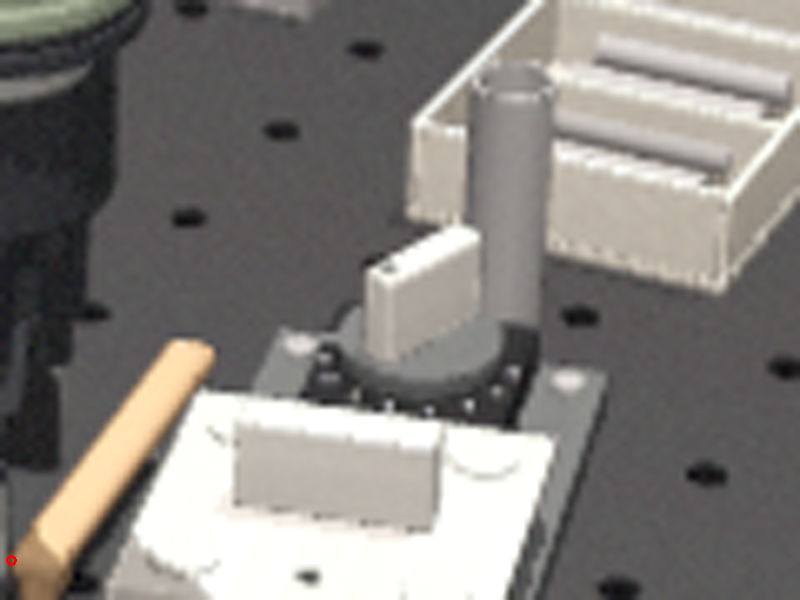

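View pics/o2.png

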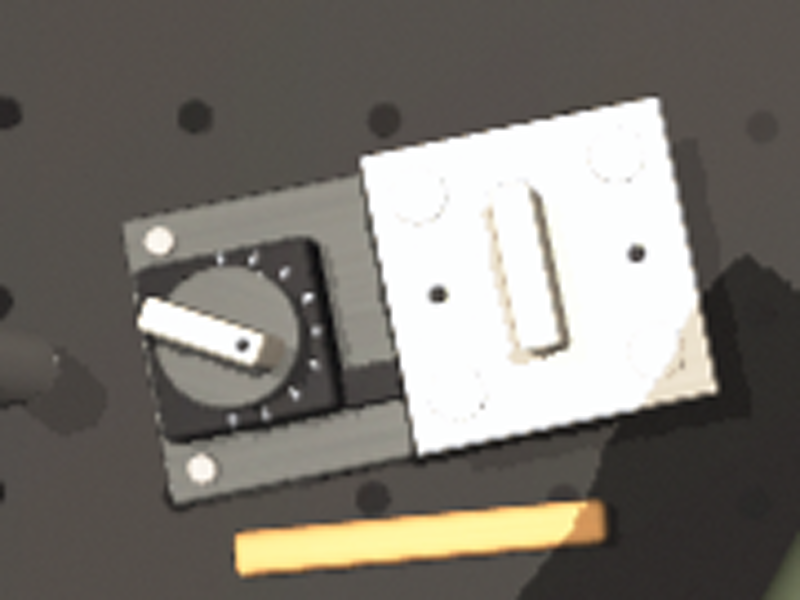

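```bash
python3 - <<'E'
from h import *
k=.225;T=lambda x,y:((x+.5)*k-.5+110,(y+.5)*k-.5+160)
W=np.array([atz("top",T(*c),.068)[:2] for c in [(360,157),(660,97),(718,392),(417,456)]]);print(W,W.mean(0))
e=W[0]-W[3];f=W[1]-W[2];print(np.arctan2(e[1],e[0]),np.arctan2(f[1],f[0]))
print(proj("top",[.5644,.2047,.07]))
E
```

```text
[[0.62042514 0.29605215]
 [0.65347642 0.14796095]
 [0.50643921 0.11574194]
 [0.4723987  0.26319108]] [0.56318487 0.20573653]
0.21845200809839352 0.21571216097752238
[231.22030697 220.81285378]
```

The plate lies at (0.563, 0.206), yaw 0.217, about 1 mm from the bay and square. Now over the jack corner with closed fingers.

Request:
{"method": "move_arm", "body": {
  "motion": [
    [[-5,20,0],[0,0,0]],
    [[-12,65,0],[0,0,0]],
    [[-23,120,0],[0,0,0]],
    [[-34,175,0],[0,0,0]],
    [[-44,230,0],[0,0,0]],
    [[-53,275,-10],[0,0,0]],
    [[-58,300,-40],[0,0,0]],
    [[-59,308,-75],[0,0,0]],
    [[-59,308,-105],[0,0,0]],
    [[-59,308,-122],[0,0,0]],
    [[-59,308,-126],[0,0,0]],
    [[-59,308,-126],[0,0,0]]
  ],
  "jaw": 0
}}

```text
clock: 26.55
position: [0.5057, 0.2438, 0.0758]
tool_rot: [-3.141, -0.001, 0.223]
force: [0.2, -0.1, 0.4]
grip_width: -0.0001
```

```bash
python3 -c "
from pic import *
print(observe()['force'])
pic('scene',300,130,'q1',120);pic('top',110,160,'q2',180)"
```

```text
[ 0.22498104 -0.10673028  0.40372248]
```

View pics/q1.png

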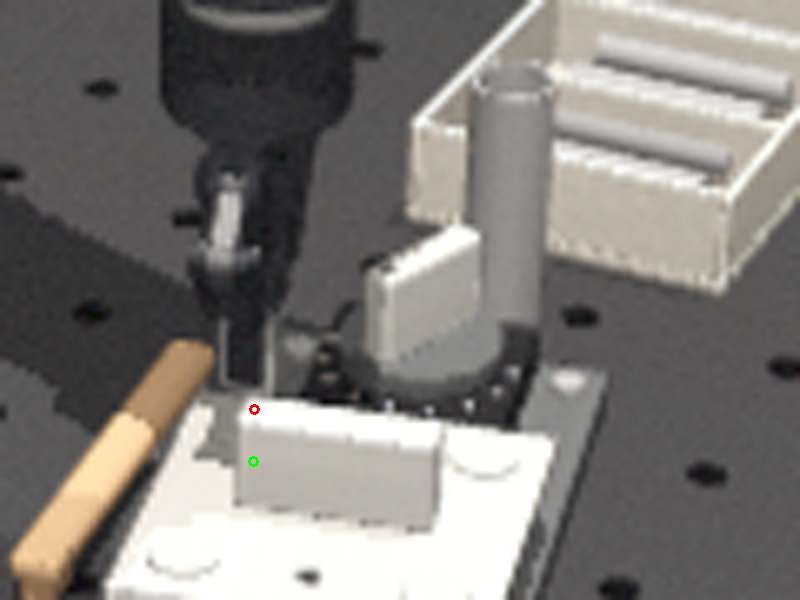

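The tips are at about (245,385), some 15 mm above the boss. Going down slowly.

Request:
{"method": "move_arm", "body": {
  "motion": [
    [[0,-1,-5],[0,0,0]],
    [[0,-1,-9],[0,0,0]],
    [[0,-1,-11],[0,0,0]],
    [[0,-1,-12],[0,0,0]],
    [[0,-1,-12],[0,0,0]]
  ]
}}

```text
clock: 27.28
position: [0.5054, 0.2425, 0.063]
tool_rot: [3.142, 0.0, 0.223]
force: [-0.4, 0.0, -0.8]
grip_width: -0.0003
```

Request:
{"method": "move_arm", "body": {
  "motion": [
    [[0,0,-1],[0,0,0]],
    [[0,0,-1],[0,0,0]],
    [[0,0,-2],[0,0,0]],
    [[0,0,-2],[0,0,0]]
  ]
}}

```text
clock: 27.78
position: [0.5054, 0.2426, 0.061]
tool_rot: [-3.142, 0.0, 0.223]
force: [0.1, -0.5, -1.0]
grip_width: 0.0001
```

Request:
{"method": "move_arm", "body": {
  "motion": [
    [[0,0,-1],[0,0,0]],
    [[0,0,-1],[0,0,0]],
    [[0,0,-1],[0,0,0]]
  ]
}}

```text
clock: 28.15
position: [0.5054, 0.2426, 0.0601]
tool_rot: [-3.142, -0.0, 0.223]
force: [-0.1, 0.4, -0.0]
grip_width: 0.0
```

Request:
{"method": "move_arm", "body": {
  "motion": [
    [[0,0,-1],[0,0,0]],
    [[0,0,-1],[0,0,0]],
    [[0,0,-1],[0,0,0]]
  ]
}}

```text
clock: 28.52
position: [0.5054, 0.2425, 0.0591]
tool_rot: [3.142, 0.0, 0.223]
force: [-0.6, -0.1, 0.3]
grip_width: -0.0
```

Request:
{"method": "move_arm", "body": {
  "motion": [
    [[0,0,-1],[0,0,0]],
    [[0,0,-1],[0,0,0]],
    [[0,0,-1],[0,0,0]]
  ]
}}

```text
clock: 28.9
position: [0.5054, 0.2426, 0.0581]
tool_rot: [-3.142, -0.0, 0.223]
force: [0.3, -0.6, 0.8]
grip_width: 0.0002
```

Request:
{"method": "move_arm", "body": {
  "motion": [
    [[0,0,-1],[0,0,0]],
    [[0,0,-1],[0,0,0]],
    [[0,0,-1],[0,0,0]]
  ]
}}

```text
clock: 29.28
position: [0.5055, 0.2426, 0.0578]
tool_rot: [-3.141, -0.0, 0.223]
force: [-5.4, -1.7, 16.1]
grip_width: -0.0002
```

```bash
python3 -c "
from pic import *
print(observe()['force'])
pic('scene',320,150,'r1',70)"
```

```text
[-5.4304768  -1.72271187 16.1072665 ]
```

View pics/r1.png

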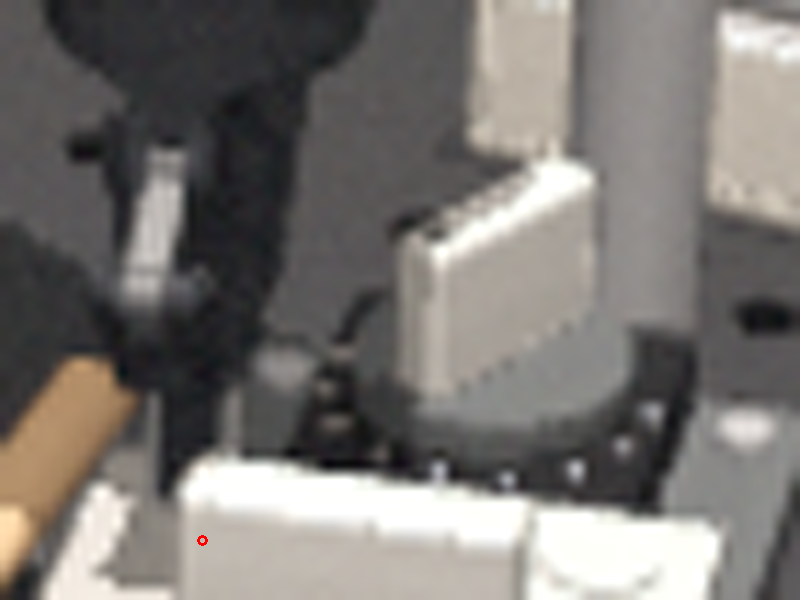

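Contact, at 16 N, which is more than wanted. I'll ease off to about 7 N and hold it briefly.

Request:
{"method": "move_arm", "body": {
  "motion": [
    [[0,0,0.4],[0,0,0]],
    [[0,0,0.4],[0,0,0]],
    [[0,0,0.4],[0,0,0]]
  ]
}}

```text
clock: 29.7
position: [0.5055, 0.2426, 0.0578]
tool_rot: [-3.141, -0.0, 0.223]
force: [-2.0, -0.7, 8.3]
grip_width: -0.0002
```

8.3 N held with no sinking. Now the diagonal corner.

Request:
{"method": "move_arm", "body": {
  "motion": [
    [[0,0,5],[0,0,0]],
    [[0,0,35],[0,0,0]],
    [[0,0,75],[0,0,0]],
    [[40,-25,85],[0,0,0]],
    [[85,-54,85],[0,0,0]],
    [[112,-72,80],[0,0,0]],
    [[118,-76,55],[0,0,0]],
    [[118,-76,25],[0,0,0]],
    [[118,-76,8],[0,0,0]],
    [[118,-76,3],[0,0,0]],
    [[118,-76,3],[0,0,0]],
    [[118,-76,3],[0,0,0]]
  ]
}}

```text
clock: 31.2
position: [0.6238, 0.1668, 0.0614]
tool_rot: [-3.141, -0.001, 0.223]
force: [0.3, 0.0, 0.1]
grip_width: 0.0001
```

```bash
python3 -c "
from pic import *
print(observe()['force'],observe()['position'])
pic('scene',300,150,'s1',120);pic('top',110,160,'s2',180)"
```

```text
[0.30582524 0.01630728 0.14445992] [0.62378194 0.16679459 0.06137762]
```

View pics/s1.png

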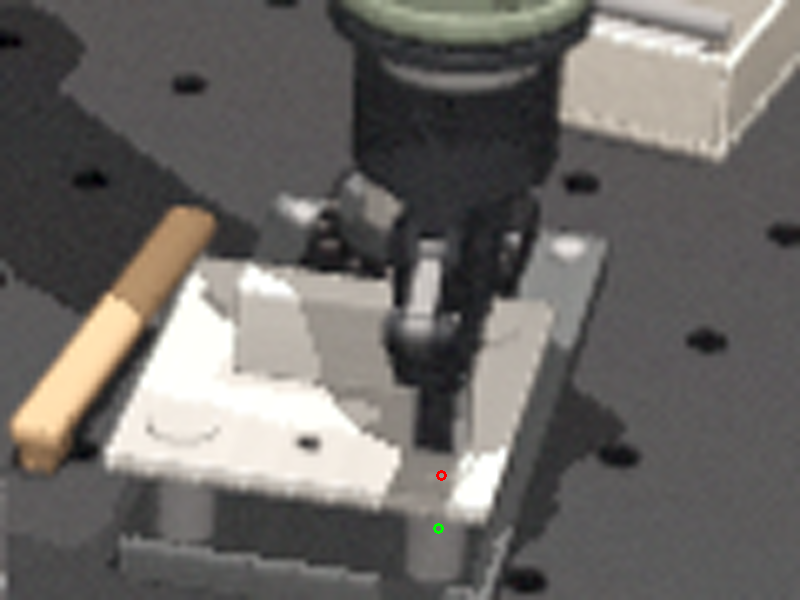

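The fingers are over the far boss, tips at (435,450) in s1.

Request:
{"method": "move_arm", "body": {
  "motion": [
    [[0,0,-1],[0,0,0]],
    [[0,0,-2],[0,0,0]],
    [[0,0,-2.5],[0,0,0]],
    [[0,0,-2.5],[0,0,0]]
  ]
}}

```text
clock: 31.8
position: [0.6234, 0.1665, 0.058]
tool_rot: [-3.142, -0.0, 0.223]
force: [-0.6, -0.4, 0.1]
grip_width: 0.0002
```

Request:
{"method": "move_arm", "body": {
  "motion": [
    [[0,0,-0.5],[0,0,0]],
    [[0,0,-0.5],[0,0,0]],
    [[0,0,-0.5],[0,0,0]]
  ]
}}

```text
clock: 32.17
position: [0.6234, 0.1665, 0.0579]
tool_rot: [-3.141, -0.0, 0.223]
force: [-3.7, -0.7, 8.8]
grip_width: 0.0001
```

8.8 N at the same contact height (57.9 vs 57.8 mm), so it does not rock. Withdrawing for the final check.

Request:
{"method": "move_arm", "body": {
  "motion": [
    [[0,0,0],[0,0,0]],
    [[0,0,5],[0,0,0]],
    [[0,0,35],[0,0,0]],
    [[0,0,80],[0,0,0]],
    [[0,0,130],[0,0,0]],
    [[-10,-40,150],[0,0,0]],
    [[-20,-95,150],[0,0,0]],
    [[-40,-150,150],[0,0,0]],
    [[-60,-205,150],[0,0,0]],
    [[-70,-240,150],[0,0,0]],
    [[-70,-250,150],[0,0,0]],
    [[-70,-250,150],[0,0,0]]
  ]
}}

```text
clock: 33.67
position: [0.5536, -0.0835, 0.2076]
tool_rot: [-3.141, -0.0, 0.222]
force: [-0.2, 0.8, -0.2]
grip_width: -0.0003
```

```bash
python3 -c "
from pic import *
print(observe()['force'])
pic('scene',250,130,'u1',200);pic('top',80,120,'u2',280)"
```

```text
[-0.18018964  0.75895576 -0.24514481]
```

View pics/u1.png

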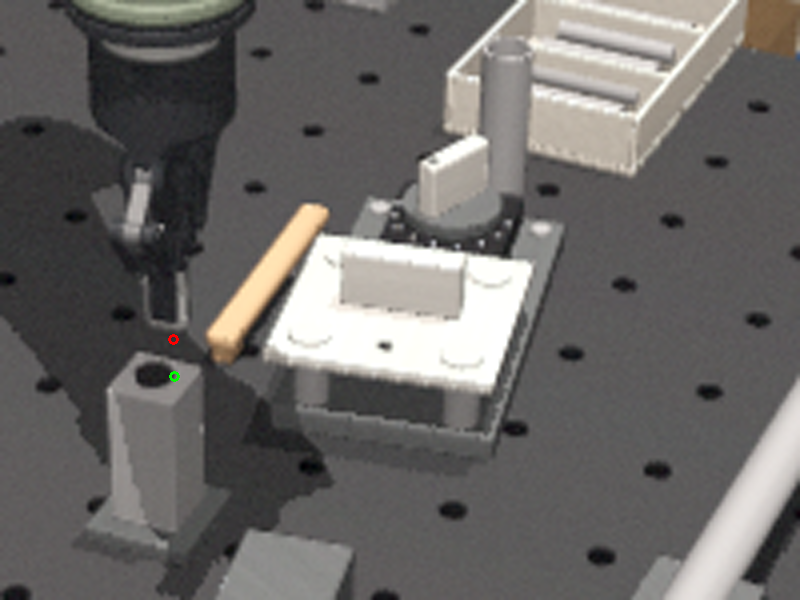

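View pics/u2.png

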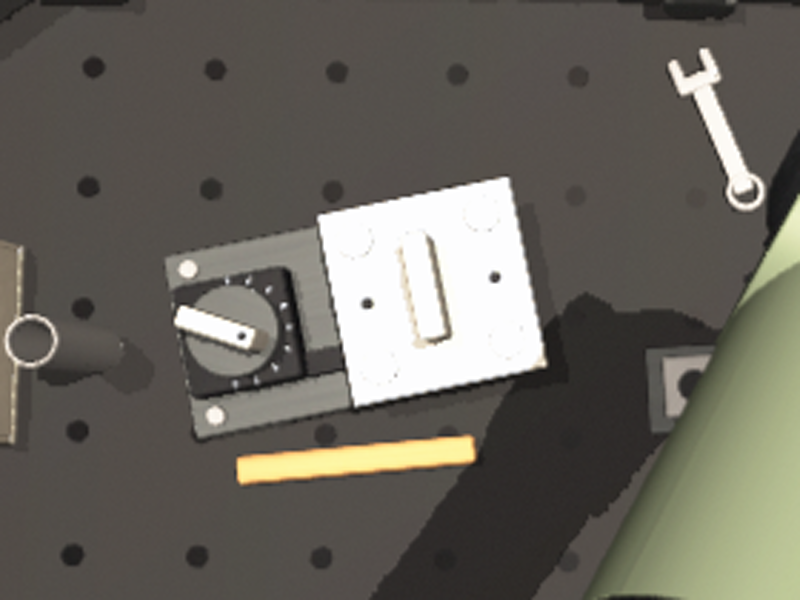

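The plate lies flat on the posts, centred at about (430,293) in u2. The knob dot at (241,335) is unchanged, the bystanders in view are where they were, and the gripper is clear of everything. Handing in.

```bash
python3 -c "
from workcell import *
print(job_done())"
```

```text
the job is handed in; nothing more can be done
None
```

I wound the knob back to its stop, turned it clockwise five clicks and let go. I then set the plate on the four posts and pressed both corners. The job is handed in; `job_done()` gives no verdict.

**Checks**
- **Stop:** the moment rose to -2.4 N m against it.
- **Five clicks:** the bar angle was within about 0.03 rad of 2.094 from the stop. The jack top measured about 61 mm, against 60–61 mm for the plain posts. The final picture shows the knob unchanged.
- **Plate:** after I let go, it measured about 1–2 mm off the bay centre and was square to the jig within about 0.01 rad. The last pictures, after the presses, show it still lying flat.
- **Rocking:** I pressed at 8.3 N on the jack corner and 8.8 N on the opposite one. Both made contact at the same height (57.8 and 57.9 mm TCP), so the plate does not rock.
- **Bystanders:** the arm met no unexpected force near them. All those in the last pictures look unmoved; the riser was only partly in view and the pliers were not, so those two were not checked at the end.

**What disagreed or went wrong**
- **Fingertip height:** the real fingertips stood about 36–38 mm higher than the reported TCP and `tips_ahead` imply. My first attempt to grip the knob closed on air above the bar. I measured the offset from the pictures and corrected for it; the corner contact later showed the same offset.
- **Jack-corner press:** the first contact reached 16 N, above the 5–10 N asked, before I eased it to 8.3 N.
- **Camera views:** the two views differed by up to about 4 mm on the plate's position.

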